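Slide a microfluidic chip home in its track and load it into the clamp holder

TASK

Load the thin blue microfluidic chip into the white holder. Between the rails of its grey track there is no room for fingers, so first slide it along the track into the corner until you feel it firm and square against both dark stop bars, pick it up there by its long edges at the finger cut-outs, lay it flat in the holder's pocket with its cut corner in the pocket's cut corner, and swing the clamp frame fully shut. Be gentle, the chip cracks if it is pressed or knocked hard, and leave the bottles standing where they are.

Things in the scene. Friction and masses are not known exactly. Their poses are not given: they have to be found in the camera images.
- chip: loose blue plate, dark meander and white ports on top, 60 (x) x 96 (y) x 3 mm, 30 to 65 g; corner (+x,+y) cut off at 45 deg by 12 mm. Origin: centre of underside. Starts flat in the track, 75 to 105 mm short of the end bar, 4 to 12 mm off the side bar, up to 0.06 rad askew, cut corner towards the bars' corner. Slides at under 1 N; more than 50 N against a bar or the holder cracks it
- chip_cut_corner (a point): middle of the chip's cut edge, at its underside
- track: fixed grey metal track, flat top 16 mm above the bench, x -70 to 66, y -175 to 62 mm, open at the -y end; origin at the bench under the chip's home place. Near guide rail, 8 mm above the top, face at x = -46 mm, 12 mm wide, y -170 to -26 mm
- side_bar: dark bar fixed on the far side of the track, 12 mm wide, 8 mm above its top (origin as point home): stop face at x = +30 mm of the track, y -170 to 60 mm, with a gap at y -26 to 26 mm for a finger
- end_bar: dark bar fixed across the left end of the track, 12 mm wide, 8 mm above its top (origin as point home): stop face at y = +48 mm of the track, x -58 to 30 mm
- home (a point): on the track's top: here the chip's origin lies, axes parallel, when square against both bars. Two finger cut-outs, y -23 to 23 mm, 12 mm deep in the top, from x = -25 mm out through the near side (-70) and from 25 mm through the gap to the far side (66): the home chip's long edges overhang each by 5 mm, so it can be gripped across its 60 mm width
- holder: fixed white chip holder, 92 mm (x), y -66 to 70 mm, 18 mm high; origin at the bench under the pocket's centre. In the middle of both long sides a finger relief, y -23 to 23 mm, its floor 4 mm above the bench, runs from x = 24 mm (and -24 mm) out through the side
- pocket (a point): centre of the pocket floor, 14 mm above the bench, axes as the holder's: the chip's origin belongs here. Pocket 63 (x) x 99 mm (y), 4 mm deep: 1.5 mm play all round the chip; corner (+x,+y) filled at 45 deg to match the chip's cut corner
- pocket_cut_corner (a point): where the middle of the chip's cut edge belongs, on the pocket floor
- hinge (a point): middle of the clamp frame's hinge axis, 64 mm to +y of the pocket centre, 21 mm above the bench; the axis runs along the holder's x
- clamp_frame (a joint): hinged aluminium frame with window and orange tab, 88 mm wide, 6 mm thick (hinge axis at mid-thickness), 126 mm from axis to frame end, 141 to tab end. 0 = shut, flat, pointing to the holder's -y; opens upward: 1.57 upright, more leans out to +y. Starts at 1.65 to 1.95, stays where left (friction: 1 N at the tab moves it), hard stop when shut, no lock
- frame_tab (a point): upper face of the middle of the orange tab, 133 mm from the hinge axis
- wash_bottle: loose squeeze wash bottle with a bent jet, 77 mm across, 243 mm high, behind on the right; a bystander; origin at the centre of its underside
- bottle_a: loose clear glass bottle without cap, 56 mm across, 112 mm high, behind in the middle; a bystander; origin at the centre of its underside
There are look-alikes about, which are no part of the job. Of the things that look like the chip, the middle-sized one is meant.

How it is judged:
On the way, in this order (a step that is already met when the one before it is completed fails the run):
1. the chip lies flat and square against both stop bars and is pressed firmly against one of them (x of chip in the frame of home between -0.0015 and 0.0015 m and y of chip in the frame of home between -0.0015 and 0.0015 m and z of chip in the frame of home below 0.0015 m and angle between the x axis of chip and the x axis of home, either way round below 0.025 rad and (contact force between chip and side_bar above 2 N or contact force between chip and end_bar above 2 N)), for 0.2 s.
2. the chip lies flat in the holder's pocket, cut corner in cut corner (horizontal distance between chip and pocket below 0.0035 m and z of chip in the frame of pocket below 0.0015 m and horizontal distance between chip_cut_corner and pocket_cut_corner below 0.006 m and angle between chip's own z axis and vertical below 0.03 rad), for 0.2 s.
At the end, for the whole second after the job is handed in: the chip lies flat on the pocket floor (within 1.5 mm in height, 0.03 rad of level), within its play (3.5 mm of the pocket centre) and its cut corner in the pocket's cut corner (6 mm); the clamp frame is shut to within 0.04 rad; everything is at rest (all of step 2 and value of joint clamp_frame below 0.04 rad and linear speed of chip below 0.01 m/s); the robot touches nothing.
It fails at once if the chip is pressed or knocked with more than 50 N against a stop bar (contact force between chip and side_bar above 50 N or contact force between chip and end_bar above 50 N).
It fails at once if the chip is pressed or knocked with more than 50 N against the holder (contact force between chip and holder above 50 N).
It fails at once if a bottle is pushed away or knocked over (distance of any of wash_bottle, bottle_a from where it was at the start of the episode above 0.03 m or angle between any of wash_bottle, bottle_a's own z axis and vertical above 0.5 rad).
It also fails if it takes over 64 s, if anything falls off the work surface, if the arm or the gripper's body presses on something with over 40 N, if the wrist force passes 120 N, or if a joint passes its speed limit or range.

ROBOT

A 7-joint arm with a two-finger parallel gripper is mounted at the origin on a cart in front of the work surface, level with it; the furniture and walls round the work are solid. World frame = base frame: x ahead of the robot, y to its left, z up, the work surface at z = 0. Lengths are in m, angles in rad, forces in N, time in s.
With the tool pointing down it reaches from about 0.4 to 0.85 m from the base axis. Payload 4.5 kg.
Tool frame: the origin (TCP) lies midway between the tips of the shut fingers; the grasp point (between the pads) lies 19 mm behind it; z points along the fingers, y is the direction in which the jaws open and shut (so a half turn about z gives the same grasp; the last joint's range is limited). The gripper opens to 88 mm and grips with 3 to 60 N. Pads are 18 mm wide; open, the fingers measure 123 mm over their backs; the gripper's body (75 mm by 187 mm) begins 45 mm behind the grasp point.
Start: joints at [1.321, 0.689, -0.195, 1.565, 0.157, 0.902, -0.215], TCP at [0.175, -0.6, 0.239] pointing down, gripper open.
Joint ranges: [-3.01, 3.01], [-0.46, 2.08], [-1.47, 1.51], [0.13, 2.56], [-1, 4.14], [0.04, 2.09], [-2.66, 2.66]. Speed limits (rad/s): [2.57, 2.57, 3.14, 3.14, 3.14, 3.14, 3.14].

INTERFACE

Orientations are given as a unit quaternion [x, y, z, w].
In Python, from plant import r gives the robot as it stands. The module is installed in compiled form; this text tells all that it offers.
- The arm moves only by the tool carry_out, never from a script. Its argument "commands" is a list of rows, each a list of 6 numbers: the shift along the tool's x, y, z in m, then the turn, a rotation vector about the tool's x, y, z in degrees. In form: [[dx, dy, dz, wx, wy, wz], ...]. A call has 1 to 12 rows; each row is the pose to reach, as a shift and turn from the pose commanded when the call began, along the tool's axes at that moment; what a row does not reach only later rows make up. A row lasts 1/10 s, in which the tool goes at most 50 mm and 8.59 degrees, less where a joint would pass 70% of its speed; a pose out of reach is approached as far as the arm can. A call with a gripper value outside its range is refused whole. "fingers" is the closure in counts, from 0 (fully open) to 255 (shut), set as the call begins (left out, the last holds). The fingers move at their own pace and stop on an object; "grip_force" is the grip in N (left out, the last holds). Time passes only in rows, so rows that repeat a pose let the fingers close. It gives the time, the measured TCP pose, the force and the opening at its end, in the units of the state.
- r.get_state(): the state, without advancing time (a new reading comes with each control period).
- r.snapshot(name): name is "scene" or "top"; returns a dict with "img" (384x512x3 uint8, blue, green, red), "intrinsics" (3x3 intrinsics, pixels), "extrinsics" (4x4, takes a point from camera to world coordinates). Camera axes: x right, y down, z forward; pixel columns grow to the right and rows downward; lengths in m; the calibration is good to about 2 mm. A picture is of the moment at which its call begins. There is no depth.
- r.finish_job(): hands the job in, once; it reports no verdict.
Trained networks look in a picture, given as the dict that the camera call returned (one of the last four; its "shot" number tells which), for a name from the list of things; names that differ only in an ending like _2 or _b are one class to them, and where a whole thing is asked for, a point or a joint stands for the part that bears it (a point fixed in the world has none). Each returns a list of dicts, best first, with "p" (0 to 1); they miss things now and then, are a little off and sometimes report something else, mostly with a low value. They report only what shows in the picture. A call takes as long as a camera call. They do not tell look-alikes from the thing itself.
- r.spot_in(picture, label): "xyz" ([x, y, z] in m, in world coordinates, good to about 4 mm: the middle of the surface that is visible of it).
- r.spot_point(picture, label): "xyz" ([x, y, z] in m, in world coordinates, good to about 4 mm: a listed point, or the origin of a listed thing).
The state is a dict: "clock": time; "q": joint angles; "qd": joint speeds; "joint_torque": joint torques, N m; "tool_pos": TCP position; "eef_rot": TCP orientation; "contact_force": force on the tool from outside, world axes, zero at the start; "moment": the same for the moment, N m; "opening": opening from 0.0 (shut) to 1.0 (fully open).
Only numpy, scipy, OpenCV 4.12 (cv2) and the standard library are available. Lean on these libraries where they do the work, as an engineer would, in place of code of your own. Each camera call takes 0.05 s, during which the arm holds its last target.

## Working session

There is one attempt and no reset: what is moved stays moved. The work goes in short steps, Python scripts to look and compute and a tool call to move; the robot and the scene stay as the last step left them, time stands still between calls to the robot, and variables do not carry over. Pictures are saved under pics/ and viewed, and the job is handed in when it is done.

Besides the shell and the picture viewer there is one more tool, called after ">>>" by a JSON object that holds its "method" and its "body", one argument or row to a line. carry_out: Moves the arm, as the interface text tells. Its arguments: {"type":"object","properties":{"commands":{"type":"array","items":{"type":"array","items":{"type":"number"}}},"fingers":{"type":"number"},"grip_force":{"type":"number"}},"required":["commands"]}

```bash
mkdir -p pics; cat > h.py <<'E'
import numpy as np, cv2
from plant import r
def shot(n,name):
    p=r.snapshot(n); cv2.imwrite(f'pics/{name}.png',p['img']); return p
def proj(p,X):
    T=np.linalg.inv(np.array(p['extrinsics'])); X=np.atleast_2d(X)
    c=X@T[:3,:3].T+T[:3,3]; u=c@np.array(p['intrinsics']).T; return u[:,:2]/u[:,2:]
def ray(p,uv,z):
    E=np.array(p['extrinsics']);K=np.array(p['intrinsics']);uv=np.atleast_2d(uv)
    d=np.c_[uv,np.ones(len(uv))]@np.linalg.inv(K).T@E[:3,:3].T
    s=(z-E[2,3])/d[:,2]; return E[:3,3]+d*s[:,None]
E
python3 - <<'E'
from h import *
np.set_printoptions(precision=4,suppress=True)
print(r.get_state())
for n in ['scene','top']:
    p=shot(n,n+'0'); print(n,p['intrinsics'],p['extrinsics'])
    for l in ['chip','chip_cut_corner','home','pocket','pocket_cut_corner','hinge','frame_tab','track','holder','wash_bottle','bottle_a']:
        try:print(l,[(np.round(d['xyz'],4),round(d['p'],2)) for d in r.spot_point(p,l)][:4])
        except Exception as e:print(l,e)
E
```

```text
{'clock': 0.0, 'q': array([ 1.3208,  0.69  , -0.1945,  1.5663,  0.1573,  0.9025, -0.2151]), 'qd': array([ 0.003 ,  0.0004, -0.0005,  0.    ,  0.0002, -0.0024,  0.0001]), 'joint_torque': array([ -0.0004, -52.757 ,  -1.2668, -15.3431,  -0.0525,   0.0065,
         0.0002]), 'tool_pos': array([ 0.1748, -0.5994,  0.2379]), 'eef_rot': array([ 0.9899,  0.1415, -0.0002, -0.0009]), 'contact_force': array([-1.2585,  0.826 , -0.2842]), 'moment': array([-0.0656, -0.0059,  0.0212]), 'opening': 0.999744025303941}
scene [[366.8328   0.     259.6772]
 [  0.     366.8328 193.8364]
 [  0.       0.       1.    ]] [[-0.7068 -0.5536  0.4405  0.1184]
 [-0.7073  0.5414 -0.4545  0.4138]
 [ 0.0131 -0.6328 -0.7742  0.8714]
 [ 0.      0.      0.      1.    ]]
chip [(array([ 0.5793, -0.1494,  0.0191]), 0.97), (array([ 0.4102, -0.1576, -0.0014]), 0.83), (array([0.558 , 0.2349, 0.0146]), 0.53), (array([ 0.5471, -0.325 , -0.0031]), 0.52)]
chip_cut_corner [(array([ 0.5263, -0.3522,  0.0001]), 0.73), (array([ 0.365 , -0.2087,  0.0001]), 0.72), (array([ 0.6048, -0.1128,  0.0113]), 0.67)]
home [(array([ 0.5895, -0.068
[... 996 characters left out ...]
9]), 0.7), (array([ 0.5299, -0.3448,  0.0035]), 0.55)]
home [(array([ 0.5894, -0.066 ,  0.0127]), 0.84)]
pocket [(array([0.5652, 0.2367, 0.0135]), 0.77)]
pocket_cut_corner [(array([0.5944, 0.2746, 0.0156]), 0.63)]
hinge [(array([0.5694, 0.2997, 0.0186]), 0.59)]
frame_tab [(array([0.5725, 0.3153, 0.1554]), 0.94), (array([ 0.5903, -0.0648,  0.0128]), 0.4), (array([ 0.5931, -0.0602,  0.0127]), 0.36)]
track [(array([ 0.5958, -0.0653,  0.0043]), 0.93), (array([ 0.5647,  0.2356, -0.0001]), 0.6)]
holder [(array([ 0.5604,  0.2348, -0.0004]), 0.56), (array([ 0.663 , -0.4006,  0.0024]), 0.53)]
wash_bottle [(array([ 0.6637, -0.4005,  0.0028]), 0.6)]
bottle_a [(array([ 0.7471,  0.0534, -0.0015]), 0.87)]
```

View pics/scene0.png

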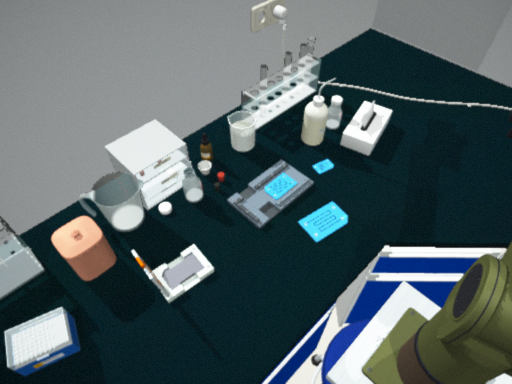

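View pics/top0.png

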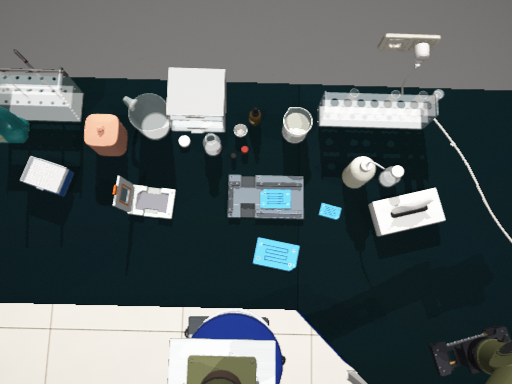

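```bash
python3 -c "
import cv2
a=cv2.imread('pics/top0.png')
cv2.imwrite('pics/topc.png',cv2.resize(a[70:190,220:360],None,fx=5,fy=5,interpolation=cv2.INTER_CUBIC))
cv2.imwrite('pics/toph.png',cv2.resize(a[40:170,110:240],None,fx=4.5,fy=4.5,interpolation=cv2.INTER_CUBIC))"
```

```text
(no output)
```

View pics/topc.png

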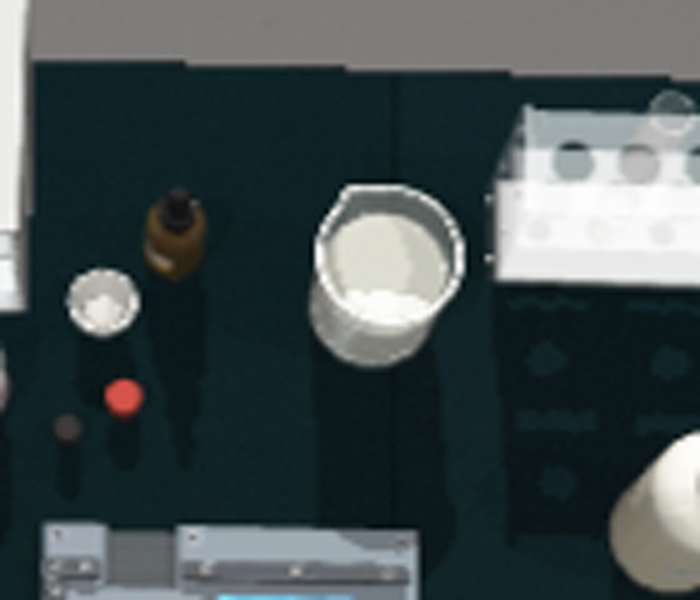

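View pics/toph.png

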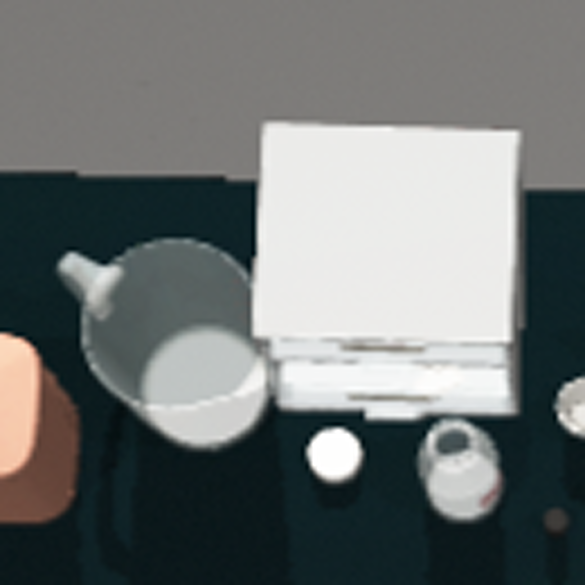

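```bash
python3 -c "
import cv2
a=cv2.imread('pics/top0.png')
cv2.imwrite('pics/topc2.png',cv2.resize(a[165:230,220:310],None,fx=8,fy=8,interpolation=cv2.INTER_CUBIC))
cv2.imwrite('pics/toph2.png',cv2.resize(a[165:230,100:190],None,fx=8,fy=8,interpolation=cv2.INTER_CUBIC))
a=cv2.imread('pics/scene0.png')
cv2.imwrite('pics/sc2.png',cv2.resize(a[155:230,220:320],None,fx=7,fy=7,interpolation=cv2.INTER_CUBIC))"
```

```text
(no output)
```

View pics/topc2.png

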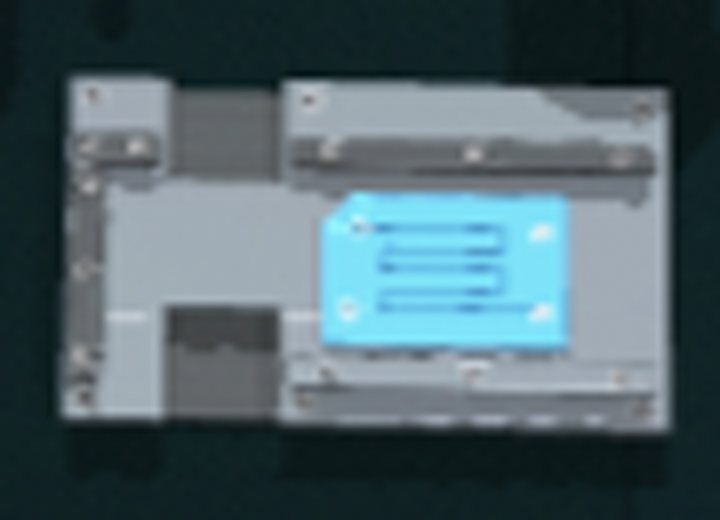

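View pics/toph2.png

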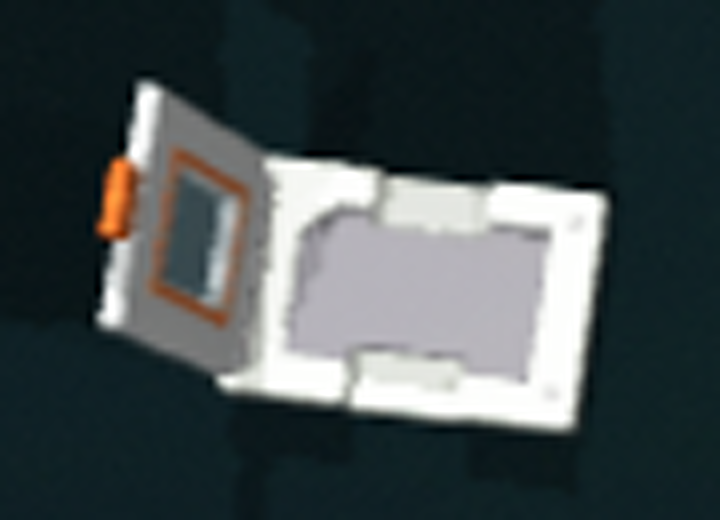

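View pics/sc2.png

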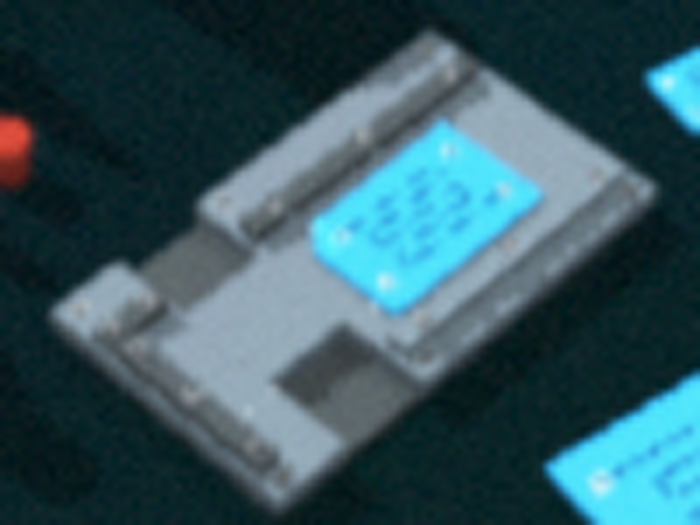

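```bash
cat > fit.py <<'E'
from h import *
import pickle
from scipy.optimize import least_squares
def conv(c,off,f): return (np.array(c,float)+.5)/f-.5+np.array(off)
def model(P,pose):
    x,y,a=pose;P=np.asarray(P,float);c,s=np.cos(a),np.sin(a)
    return np.c_[x+c*P[:,0]-s*P[:,1],y+s*P[:,0]+c*P[:,1],P[:,2]]
def fit(p,obj,uv,x0):
    f=lambda q:(proj(p,model(obj,q))-uv).ravel()
    s=least_squares(f,x0,loss='soft_l1',f_scale=.5); return s.x,f(s.x).reshape(-1,2)
E
cat > f1.py <<'E'
from fit import *
np.set_printoptions(precision=4,suppress=True)
top=r.snapshot('top'); sc=r.snapshot('scene')
pickle.dump((top,sc),open('ps.pkl','wb'))
T=.016;B=.024
tr=[([.066,.062,T],(70,76)),([.066,-.175,T],(670,88)),([.066,.023,T],(169,80)),([.066,-.023,T],(282,82)),
([.025,.023,T],(166,181)),([.025,-.023,T],(283,181)),([-.025,.023,T],(166,306)),([-.025,-.023,T],(280,306)),([-.07,.062,T],(64,412)),([-.07,-.175,T],(669,424))]
o=np.array([t[0] for t in tr]);uv=conv([t[1] for t in tr],(220,165),8)
q,e=fit(top,o,uv,[.59,-.066,0]);print('track top',q);print(e.T)
tr=[([.066,.062,T],(122,262)),([.066,.023,T],(0,0)),([.066,-.175,T],(432,32)),([.066,-.023,T],(205,210)),([-.07,-.175,T],(655,185)),([-.07,.062,T],(278,503)),([-.025,.023,T],(275,380)),([-.025,-.023,T],(345,328)),([.066,.062,T],(52,312))]
tr=[t for t in tr if t[1]!=(0,0) and t[1]!=(122,262)]
o=np.array([t[0] for t in tr]);uv=conv([t[1] for t in tr],(220,155),7)
q2,e=fit(sc,o,uv,[.59,-.066,0]);print('track scene',q2);print(e.T)
# chip
C=.019
ch=[([-.03,.048,C],(322,346)),([-.03,-.048,C],(568,347)),([.03,-.048,C],(566,196)),([.03,.036,C],(355,194)),([.018,.048,C],(323,222))]
o=np.array([t[0] for t in ch]);uv=conv([t[1] for t in ch],(220,165),8)
c,e=fit(top,o,uv,[.58,-.15,0]);print('chip top',c);print(e.T)
ch=[([-.03,.048,C],(395,310)),([-.03,-.048,C],(545,195)),([.03,-.048,C],(440,120)),([.03,.036,C],(315,222)),([.018,.048,C],(316,245))]
o=np.array([t[0] for t in ch]);uv=conv([t[1] for t in ch],(220,155),7)
c2,e=fit(sc,o,uv,[.58,-.15,0]);print('chip scene',c2);print(e.T)
H=.018;F=.014
ho=[([.046,-.066,H],(608,193)),([-.046,-.066,H],(577,428)),([-.046,.07,H],(222,380)),([.046,.07,H],(262,155)),
([.0315,-.0495,F],(550,237)),([-.0315,-.0495,F],(528,378)),([-.0315,.0495,F],(288,348)),([.0315,.0375,F],(333,215)),([.0195,.0495,F],(305,240))]
o=np.array([t[0] for t in ho]);uv=conv([t[1] for t in ho],(100,165),8)
h,e=fit(top,o,uv,[.565,.235,-.1]);print('holder top',h);print(e.T)
def ov(p,segs,crop,f,name):
    u0,v0,w,hh=crop;im=cv2.resize(p['img'][v0:v0+hh,u0:u0+w],None,fx=f,fy=f,interpolation=cv2.INTER_CUBIC)
    for P,q,col in segs:
        uv=((proj(p,model(P,q))-(u0,v0)+.5)*f-.5)
        cv2.polylines(im,[np.round(uv).astype(int)],True,col,1)
    cv2.imwrite('pics/'+name,im)
trk=[[.066,.062,T],[.066,.023,T],[.025,.023,T],[.025,-.023,T],[.066,-.023,T],[.066,-.175,T],[-.07,-.175,T],[-.07,-.023,T],[-.025,-.023,T],[-.025,.023,T],[-.07,.023,T],[-.07,.062,T]]
side=[[.03,-.17,B],[.03,-.026,B],[.042,-.026,B],[.042,-.17,B]]
end=[[.03,.048,B],[-.058,.048,B],[-.058,.06,B],[.03,.06,B]]
chp=[t[0] for t in ch]
hol=[t[0] for t in ho[:4]];pk=[t[0] for t in ho[4:]]
G=(0,255,0);R=(0,0,255);Y=(0,255,255)
ov(top,[(trk,q,G),(side,q,R),(end,q,R),(chp,c,R)],(220,165,90,65),8,'o1.png')
ov(sc,[(trk,q2,G),(side,q2,R),(end,q2,R),(chp,c2,R)],(220,155,100,75),7,'o2.png')
ov(top,[(hol,h,G),(pk,h,R)],(100,165,90,65),8,'o3.png')
ov(sc,[(hol,h,G),(pk,h,R)],(125,235,100,75),7,'o4.png')
for l in ['bottle_a','wash_bottle']:
  for p in (top,sc): print(l,r.spot_point(p,l)[:1])
E
python3 f1.py
```

```text
track top [ 0.5907 -0.0623  0.0116]
[[ 0.0445 -0.4538 -0.0461  0.3057  0.1155  0.0381 -0.1475  0.2372 -0.1229
  -0.0266]
 [ 0.0971 -0.158  -0.1976 -0.2057 -0.1608  0.0763 -0.1764  0.0548  0.5913
   0.2528]]
track scene [ 0.5921 -0.067   0.0054]
[[-0.1202 -1.1181  0.2793  0.43   -0.7026  0.2277  0.1897]
 [ 0.1388 -0.5246  0.5998 -0.182   0.446  -0.8598  0.1286]]
chip top [ 0.5817 -0.1493  0.0164]
[[ 0.0955 -0.0532  0.0612 -0.145   0.0372]
 [-0.237  -0.0293  0.0592  0.0032  0.1986]]
chip scene [ 0.5854 -0.1552  0.0041]
[[ 0.0653 -0.1003  0.5716 -0.1385 -0.2148]
 [ 0.189  -0.4828  0.0325 -0.3493  0.6306]]
holder top [ 0.563   0.2363 -0.0912]
[[-0.4991 -0.8747  0.1266 -0.1454  1.0561  0.8648 -0.5723  0.762  -0.1208]
 [ 0.3242 -0.2291  0.6547  0.0226 -1.058   0.9986  1.0414 -1.5378 -1.3884]]
bottle_a [{'xyz': [0.7468, 0.0537, 0.0008], 'p': 0.69}]
bottle_a [{'xyz': [0.7465, 0.0552, -0.0004], 'p': 0.62}]
wash_bottle [{'xyz': [0.6598, -0.4, 0.0028], 'p': 0.74}]
wash_bottle []
```

View pics/o1.png

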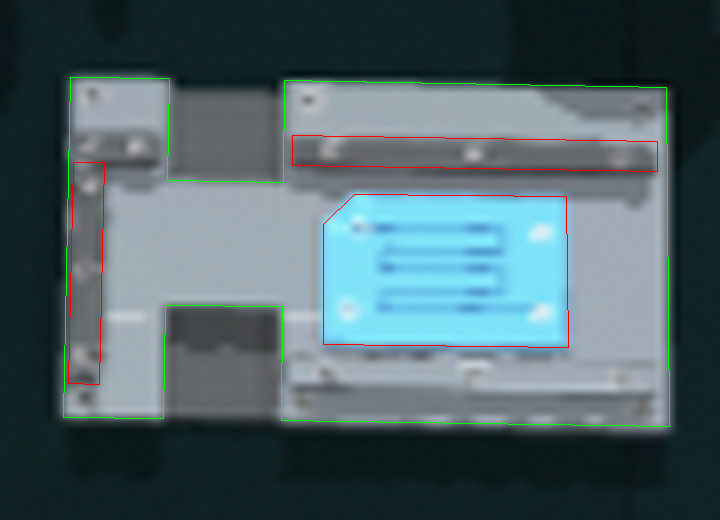

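View pics/o2.png

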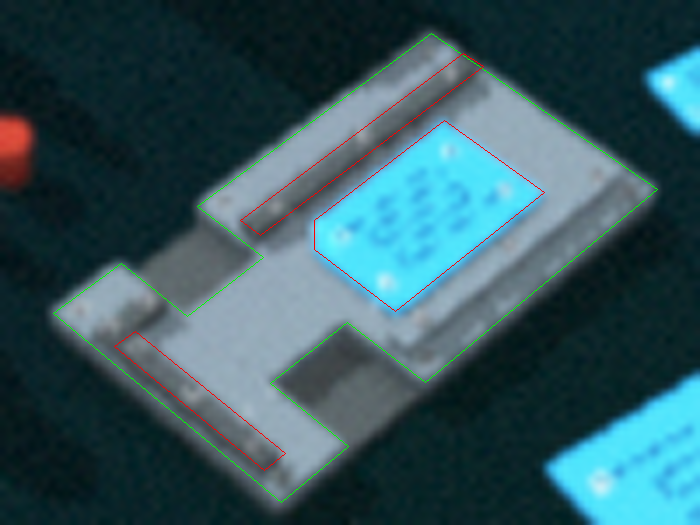

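View pics/o3.png

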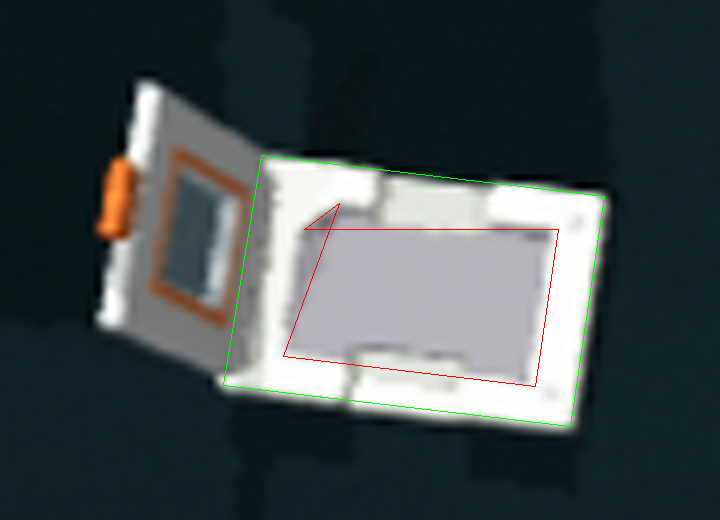

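View pics/o4.png

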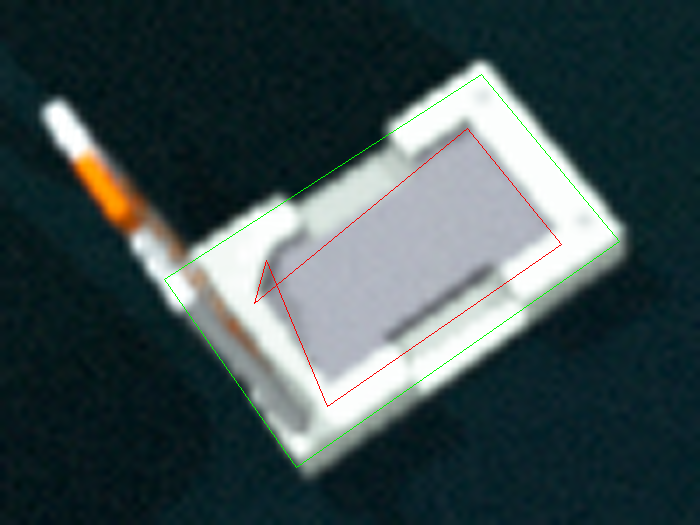

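```bash
cat >> h.py <<'E'
from scipy.spatial.transform import Rotation as Ro
def plan(pos,yaw):
    """yaw = world angle of tool x axis; tool z down. relative to MEASURED pose"""
    s=r.get_state();R0=Ro.from_quat(s['eef_rot'])
    Rt=Ro.from_matrix(np.array([[np.cos(yaw),np.sin(yaw),0],[np.sin(yaw),-np.cos(yaw),0],[0,0,-1]]))
    d=R0.inv().apply(np.array(pos)-s['tool_pos']); w=(R0.inv()*Rt).as_rotvec(degrees=True)
    return np.round(np.r_[d,w],4)
def st():
    s=r.get_state();M=Ro.from_quat(s['eef_rot']).as_matrix()
    print('t',round(s['clock'],2),'pos',np.round(s['tool_pos'],4),'yaw',round(np.arctan2(M[1,0],M[0,0]),4),'tilt',np.round(M[2,:2],4),'F',np.round(s['contact_force'],2),'open',round(s['opening'],3),'q7',round(s['q'][6],3),'q',np.round(s['q'],2))
E
python3 - <<'E'
from h import *
st()
print(plan([.583,-.224,.239],np.pi/2+.009),plan([.583,-.224,.239],-np.pi/2+.009))
E
```

```text
t 1.5 pos [ 0.175  -0.6     0.2387] yaw 0.2838 tilt [0.     0.0001] F [ 0.06 -0.77  0.27] open 0.995 q7 -0.215 q [ 1.32  0.69 -0.19  1.57  0.16  0.9  -0.22]
[ 4.9690e-01 -2.4670e-01 -3.0000e-04  4.9000e-03  1.5000e-03 -7.4255e+01] [ 4.96900e-01 -2.46700e-01 -3.00000e-04  1.60000e-03 -5.20000e-03
  1.05745e+02]
```

>>> {"method": "carry_out", "body": {
  "commands": [
    [0.497,-0.247,0,0,0,-74.25],
    [0.497,-0.247,0,0,0,-74.25],
    [0.497,-0.247,0,0,0,-74.25],
    [0.497,-0.247,0,0,0,-74.25],
    [0.497,-0.247,0,0,0,-74.25],
    [0.497,-0.247,0,0,0,-74.25],
    [0.497,-0.247,0,0,0,-74.25],
    [0.497,-0.247,0,0,0,-74.25],
    [0.497,-0.247,0,0,0,-74.25],
    [0.497,-0.247,0,0,0,-74.25],
    [0.497,-0.247,0,0,0,-74.25],
    [0.497,-0.247,0,0,0,-74.25]
  ],
  "fingers": 255,
  "grip_force": 20
}}

```text
clock: 2.7
tool_pos: [0.5883, -0.2153, 0.2393]
eef_rot: [0.7, 0.714, 0.004, -0.0]
contact_force: [-0.3, 0.2, -0.1]
opening: 0.007
```

```bash
python3 - <<'E'
from h import *
st()
print(plan([.583,-.224,.06],np.pi/2+.009))
E
```

```text
t 2.7 pos [ 0.5883 -0.2153  0.2393] yaw 1.5899 tilt [0.0055 0.0056] F [-0.33  0.23 -0.12] open 0.007 q7 -0.058 q [ 0.56  0.73 -0.52  1.55  0.4   0.97 -0.06]
[-0.0096 -0.0065  0.1793  0.3221 -0.3193  0.5805]
```

>>> {"method": "carry_out", "body": {
  "commands": [
    [0,0,0.04,0,0,0],
    [0,0,0.08,0,0,0],
    [0,0,0.12,0,0,0],
    [0,0,0.16,0,0,0],
    [0,0,0.18,0,0,0],
    [0,0,0.18,0,0,0],
    [0,0,0.18,0,0,0]
  ]
}}

```text
clock: 3.4
tool_pos: [0.5832, -0.2241, 0.0592]
eef_rot: [0.704, 0.71, 0.0, 0.0]
contact_force: [-0.2, 0.2, 1.1]
opening: 0.006
```

```bash
python3 - <<'E'
from h import *
st()
print(plan([.583,-.224,.0172],np.pi/2+.009))
for n in('top','scene'): shot(n,n+'1')
a=cv2.imread('pics/top1.png');b=cv2.imread('pics/scene1.png')
cv2.imwrite('pics/m1.png',np.hstack([cv2.resize(a[150:250,210:330],(400,333)),cv2.resize(b[140:240,220:340],(400,333))]))
E
```

```text
t 3.4 pos [ 0.5832 -0.2241  0.0592] yaw 1.5794 tilt [-0.0002  0.0004] F [-0.21  0.24  1.07] open 0.006 q7 -0.187 q [ 0.5   0.95 -0.39  1.68  0.56  0.62 -0.19]
[ 0.0001 -0.0003  0.042   0.0256  0.0117 -0.0237]
```

View pics/m1.png

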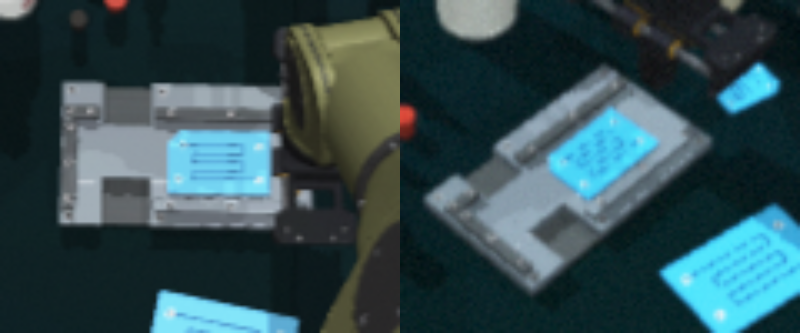

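>>> {"method": "carry_out", "body": {
  "commands": [
    [0,0,0.02,0,0,0],
    [0,0,0.034,0,0,0],
    [0,0,0.039,0,0,0],
    [0,0,0.042,0,0,0],
    [0,0,0.042,0,0,0],
    [0,0,0.042,0,0,0]
  ]
}}

```text
clock: 4.1
tool_pos: [0.5834, -0.2238, 0.0173]
eef_rot: [0.704, 0.71, 0.0, 0.0]
contact_force: [-0.1, 0.3, -0.1]
opening: 0.007
```

```bash
python3 - <<'E'
from h import *
st()
for n in('scene',): shot(n,n+'2')
b=cv2.imread('pics/scene2.png')
cv2.imwrite('pics/m2.png',cv2.resize(b[140:240,220:340],(720,600),interpolation=cv2.INTER_CUBIC))
E
```

```text
t 4.1 pos [ 0.5834 -0.2238  0.0173] yaw 1.5797 tilt [-0.0002  0.001 ] F [-0.06  0.28 -0.06] open 0.007 q7 -0.216 q [ 0.48  1.01 -0.35  1.68  0.59  0.55 -0.22]
```

View pics/m2.png

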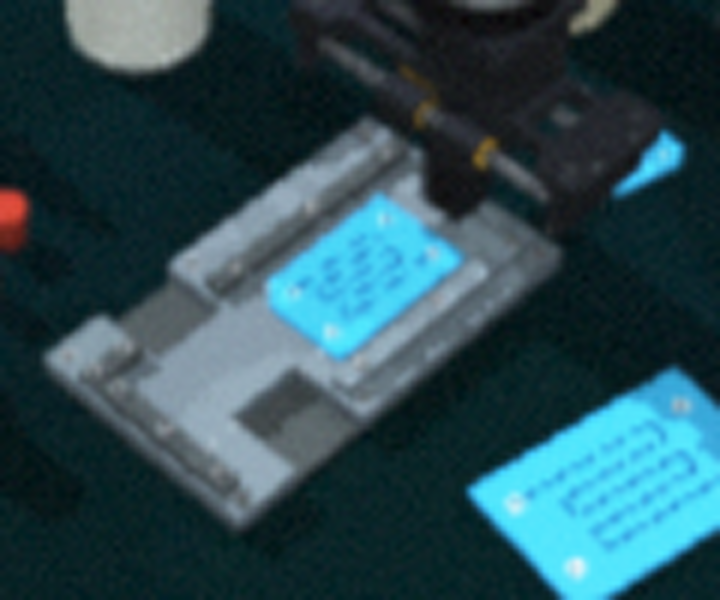

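>>> {"method": "carry_out", "body": {
  "commands": [
    [0.006,0,0,0,0,0],
    [0.011,0,0,0,0,0],
    [0.016,0,0,0,0,0],
    [0.024,0,0,0,0,0],
    [0.034,0,0,0,0,0],
    [0.044,0,0,0,0,0],
    [0.054,0,0,0,0,0],
    [0.064,0,0,0,0,0],
    [0.074,0,0,0,0,0],
    [0.082,0,0,0,0,0],
    [0.088,0,0,0,0,0],
    [0.088,0,0,0,0,0]
  ]
}}

```text
clock: 5.35
tool_pos: [0.5823, -0.1341, 0.0167]
eef_rot: [0.703, 0.711, 0.0, -0.0]
contact_force: [0.4, -0.6, -0.6]
opening: 0.002
```

```bash
python3 - <<'E'
from h import *
st()
for n in('top','scene'): shot(n,n+'3')
a=cv2.imread('pics/top3.png');b=cv2.imread('pics/scene3.png')
cv2.imwrite('pics/m3.png',np.hstack([cv2.resize(a[150:250,210:330],(400,333)),cv2.resize(b[140:240,220:340],(400,333))]))
E
```

```text
t 5.35 pos [ 0.5823 -0.1341  0.0167] yaw 1.5814 tilt [0.001 0.   ] F [ 0.4  -0.6  -0.64] open 0.002 q7 -0.368 q [ 0.32  0.99 -0.3   1.77  0.58  0.47 -0.37]
```

View pics/m3.png

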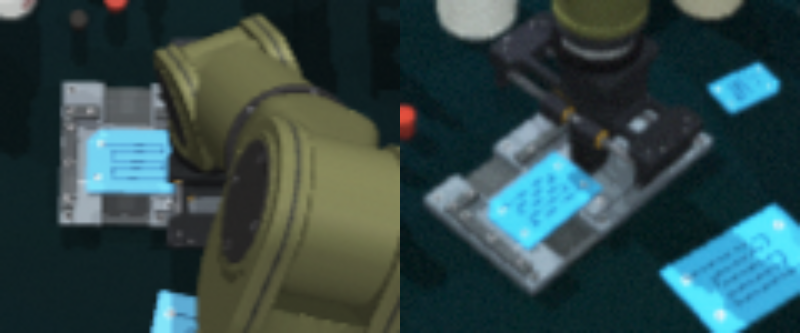

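>>> {"method": "carry_out", "body": {
  "commands": [
    [0.002,0,0,0,0,0],
    [0.004,0,0,0,0,0],
    [0.006,0,0,0,0,0],
    [0.007,0,0,0,0,0],
    [0.008,0,0,0,0,0],
    [0.009,0,0,0,0,0],
    [0.01,0,0,0,0,0],
    [0.01,0,0,0,0,0]
  ]
}}

```text
clock: 6.25
tool_pos: [0.5822, -0.1255, 0.0168]
eef_rot: [0.704, 0.71, 0.0, 0.0]
contact_force: [0.1, 0.2, 0.1]
opening: 0.006
```

>>> {"method": "carry_out", "body": {
  "commands": [
    [0.001,0,0,0,0,0],
    [0.002,0,0,0,0,0],
    [0.003,0,0,0,0,0],
    [0.004,0,0,0,0,0]
  ]
}}

```text
clock: 6.65
tool_pos: [0.5819, -0.1228, 0.0167]
eef_rot: [0.704, 0.71, -0.001, 0.0]
contact_force: [0.2, -3.2, 0.5]
opening: 0.007
```

>>> {"method": "carry_out", "body": {
  "commands": [
    [0.0,0,0,0,0,0],
    [0.0,0,0,0,0,0]
  ]
}}

```text
clock: 6.85
tool_pos: [0.5819, -0.1228, 0.0168]
eef_rot: [0.704, 0.71, -0.001, 0.0]
contact_force: [-0.5, -3.3, 0.4]
opening: 0.0
```

```bash
python3 - <<'E'
from h import *
st()
for n in('top','scene'): shot(n,n+'4')
a=cv2.imread('pics/top4.png');b=cv2.imread('pics/scene4.png')
cv2.imwrite('pics/m4.png',np.hstack([cv2.resize(a[150:230,210:290],(400,400)),cv2.resize(b[160:240,220:300],(400,400))]))
E
```

```text
t 6.85 pos [ 0.5819 -0.1228  0.0168] yaw 1.5789 tilt [-0.0014 -0.0003] F [-0.47 -3.32  0.36] open 0.0 q7 -0.39 q [ 0.3   0.99 -0.3   1.78  0.58  0.46 -0.39]
```

View pics/m4.png

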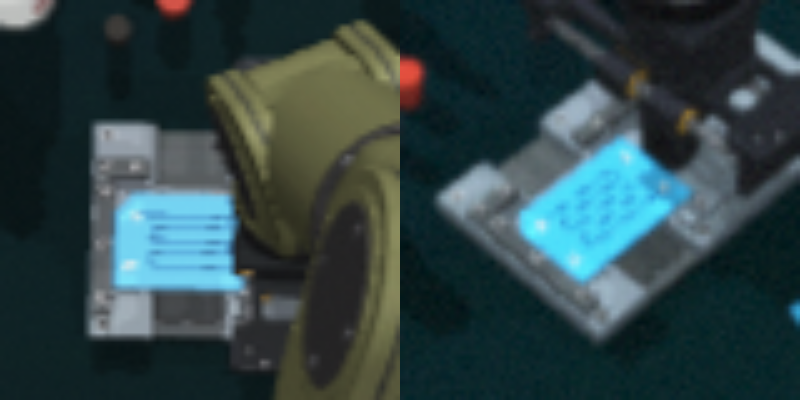

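>>> {"method": "carry_out", "body": {
  "commands": [
    [-0.01,0,0,0,0,0],
    [-0.01,0,-0.035,0,0,0],
    [-0.01,-0.02,-0.035,0,0,0],
    [0.02,-0.06,-0.035,0,0,0],
    [0.056,-0.06,-0.035,0,0,0],
    [0.056,-0.06,-0.035,0,0,0],
    [0.056,-0.06,-0.015,0,0,0],
    [0.056,-0.06,0.003,0,0,0],
    [0.056,-0.06,0.006,0,0,0],
    [0.056,-0.06,0.006,0,0,0],
    [0.056,-0.06,0.006,0,0,0]
  ]
}}

```text
clock: 8.05
tool_pos: [0.5222, -0.0663, 0.0112]
eef_rot: [0.704, 0.71, 0.001, 0.0]
contact_force: [-0.0, -0.3, 0.3]
opening: 0.004
```

```bash
python3 - <<'E'
from h import *
st()
for n in('top','scene'): shot(n,n+'5')
a=cv2.imread('pics/top5.png');b=cv2.imread('pics/scene5.png')
cv2.imwrite('pics/m5.png',np.hstack([cv2.resize(a[150:230,210:290],(400,400)),cv2.resize(b[160:240,220:300],(400,400))]))
E
```

```text
t 8.05 pos [ 0.5222 -0.0663  0.0112] yaw 1.5795 tilt [0.0004 0.0011] F [-0.03 -0.32  0.34] open 0.004 q7 -0.554 q [ 0.15  0.95 -0.18  1.99  0.62  0.25 -0.55]
```

View pics/m5.png

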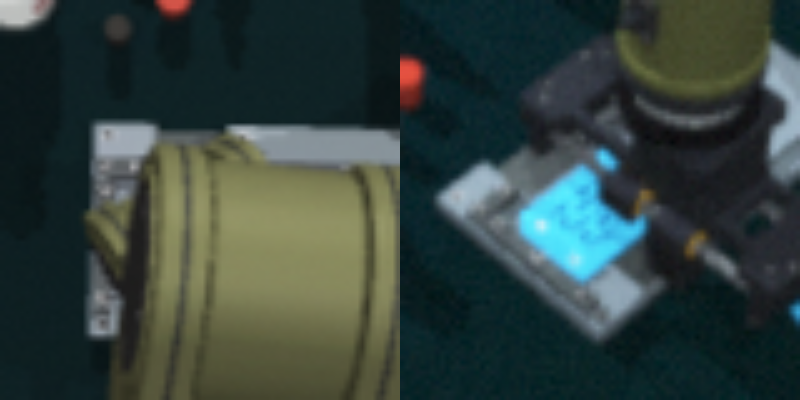

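>>> {"method": "carry_out", "body": {
  "commands": [
    [0,0.003,0,0,0,0],
    [0,0.006,0,0,0,0],
    [0,0.008,0,0,0,0],
    [0,0.01,0,0,0,0],
    [0,0.012,0,0,0,0],
    [0,0.013,0,0,0,0],
    [0,0.014,0,0,0,0],
    [0,0.015,0,0,0,0],
    [0,0.016,0,0,0,0],
    [0,0.016,0,0,0,0]
  ]
}}

```text
clock: 9.15
tool_pos: [0.5377, -0.0661, 0.0107]
eef_rot: [0.704, 0.71, 0.0, 0.0]
contact_force: [0.2, -0.1, -0.1]
opening: 0.009
```

>>> {"method": "carry_out", "body": {
  "commands": [
    [0,0.001,0,0,0,0],
    [0,0.002,0,0,0,0],
    [0,0.003,0,0,0,0],
    [0,0.004,0,0,0,0]
  ]
}}

```text
clock: 9.55
tool_pos: [0.5416, -0.0662, 0.0107]
eef_rot: [0.704, 0.71, -0.0, 0.0]
contact_force: [-0.1, 0.6, -0.3]
opening: 0.007
```

>>> {"method": "carry_out", "body": {
  "commands": [
    [0,0.001,0,0,0,0],
    [0,0.002,0,0,0,0],
    [0,0.003,0,0,0,0],
    [0,0.004,0,0,0,0],
    [0,0.004,0,0,0,0]
  ]
}}

```text
clock: 10.05
tool_pos: [0.5459, -0.0661, 0.0107]
eef_rot: [0.704, 0.71, 0.0, 0.0]
contact_force: [0.5, 0.4, -0.6]
opening: 0.007
```

```bash
python3 - <<'E'
from h import *
st()
for n in('scene',): shot(n,n+'6')
b=cv2.imread('pics/scene6.png')
cv2.imwrite('pics/m6.png',cv2.resize(b[160:240,220:300],(600,600),interpolation=cv2.INTER_CUBIC))
E
```

```text
t 10.05 pos [ 0.5459 -0.0661  0.0107] yaw 1.5797 tilt [-0.      0.0004] F [ 0.55  0.35 -0.6 ] open 0.007 q7 -0.53 q [ 0.17  0.96 -0.22  1.92  0.6   0.32 -0.53]
```

View pics/m6.png

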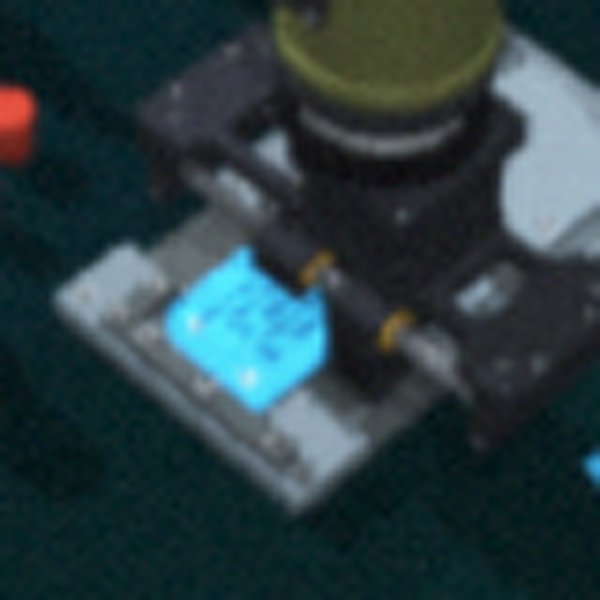

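>>> {"method": "carry_out", "body": {
  "commands": [
    [0,0.001,0,0,0,0],
    [0,0.002,0,0,0,0],
    [0,0.003,0,0,0,0],
    [0,0.003,0,0,0,0]
  ]
}}

```text
clock: 10.5
tool_pos: [0.5477, -0.066, 0.0107]
eef_rot: [0.704, 0.71, -0.001, -0.001]
contact_force: [-2.6, 0.0, 1.4]
opening: 0.006
```

>>> {"method": "carry_out", "body": {
  "commands": [
    [0,0.0005,0,0,0,0],
    [0,0.001,0,0,0,0],
    [0,0.0015,0,0,0,0],
    [0,0.0015,0,0,0,0],
    [0,0.0015,0,0,0,0],
    [0,0.0015,0,0,0,0]
  ]
}}

```text
clock: 11.1
tool_pos: [0.5478, -0.066, 0.0106]
eef_rot: [0.704, 0.71, -0.002, -0.001]
contact_force: [-6.2, 0.5, 6.0]
opening: 0.007
```

```bash
python3 - <<'E'
from h import *
st()
for n in('scene',): shot(n,n+'7')
b=cv2.imread('pics/scene7.png')
cv2.imwrite('pics/m7.png',cv2.resize(b[160:240,220:300],(600,600),interpolation=cv2.INTER_CUBIC))
E
```

```text
t 11.1 pos [ 0.5478 -0.066   0.0106] yaw 1.58 tilt [-0.0006 -0.0042] F [-6.21  0.53  5.96] open 0.007 q7 -0.525 q [ 0.17  0.97 -0.23  1.91  0.6   0.34 -0.52]
```

View pics/m7.png

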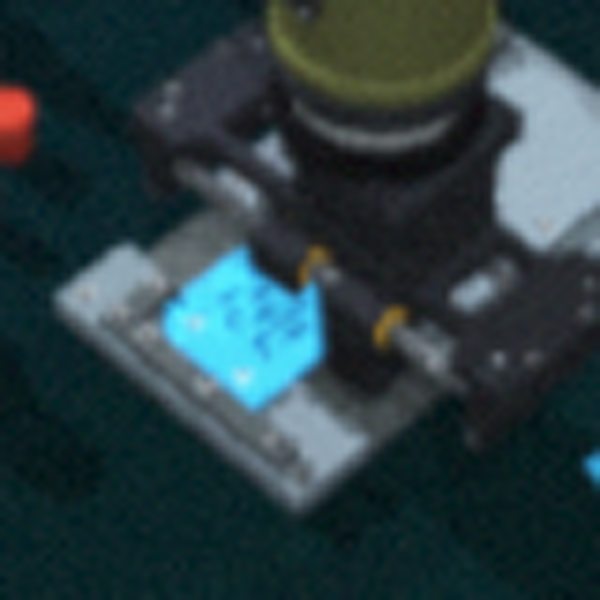

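>>> {"method": "carry_out", "body": {
  "commands": [
    [0,-0.01,0,0,0,0],
    [0,-0.01,-0.04,0,0,0],
    [-0.04,-0.01,-0.04,0,0,0],
    [-0.072,0.02,-0.04,0,0,0],
    [-0.072,0.036,-0.04,0,0,0],
    [-0.072,0.036,-0.04,0,0,0],
    [-0.072,0.036,-0.02,0,0,0],
    [-0.072,0.036,-0.008,0,0,0],
    [-0.072,0.036,-0.0065,0,0,0],
    [-0.072,0.036,-0.0065,0,0,0]
  ]
}}

```text
clock: 12.15
tool_pos: [0.5859, -0.1365, 0.0168]
eef_rot: [0.703, 0.711, -0.0, -0.001]
contact_force: [-0.4, -0.1, 0.2]
opening: 0.004
```

```bash
python3 - <<'E'
from h import *
st()
for n in('top','scene'): shot(n,n+'8')
a=cv2.imread('pics/top8.png');b=cv2.imread('pics/scene8.png')
cv2.imwrite('pics/m8.png',np.hstack([cv2.resize(a[160:220,220:280],(400,400)),cv2.resize(b[160:240,220:300],(400,400))]))
E
```

```text
t 12.15 pos [ 0.5859 -0.1365  0.0168] yaw 1.5816 tilt [ 0.0004 -0.0013] F [-0.42 -0.12  0.24] open 0.004 q7 -0.371 q [ 0.33  0.99 -0.32  1.76  0.59  0.49 -0.37]
```

View pics/m8.png

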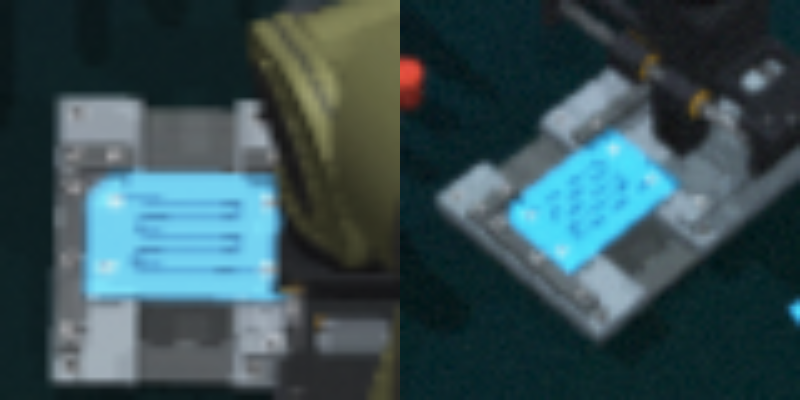

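>>> {"method": "carry_out", "body": {
  "commands": [
    [0.004,0,0,0,0,0],
    [0.008,0,0,0,0,0],
    [0.011,0,0,0,0,0],
    [0.013,0,0,0,0,0],
    [0.014,0,0,0,0,0],
    [0.015,0,0,0,0,0],
    [0.016,0,0,0,0,0],
    [0.017,0,0,0,0,0],
    [0.017,0,0,0,0,0]
  ]
}}

```text
clock: 13.15
tool_pos: [0.5864, -0.1226, 0.0173]
eef_rot: [0.704, 0.71, -0.001, 0.001]
contact_force: [0.2, -3.7, 0.3]
opening: 0.006
```

>>> {"method": "carry_out", "body": {
  "commands": [
    [0.001,0,0,0,0,0],
    [0.0015,0,0,0,0,0],
    [0.0015,0,0,0,0,0],
    [0.0015,0,0,0,0,0],
    [0.0015,0,0,0,0,0]
  ]
}}

```text
clock: 13.65
tool_pos: [0.5864, -0.1223, 0.0173]
eef_rot: [0.705, 0.709, -0.002, 0.001]
contact_force: [1.0, -6.6, 0.4]
opening: 0.008
```

>>> {"method": "carry_out", "body": {
  "commands": [
    [-0.01,0,0,0,0,0],
    [-0.01,0,-0.043,0,0,0],
    [0.01,0,-0.053,0,0,0],
    [0.054,0.0025,-0.053,0,0,0],
    [0.054,0.0025,-0.053,0,0,0],
    [0.054,0.0025,-0.053,0,0,0],
    [0.054,0.0025,-0.053,0,0,0]
  ],
  "fingers": 0
}}

```text
clock: 14.35
tool_pos: [0.5882, -0.0658, 0.0699]
eef_rot: [0.704, 0.71, -0.0, -0.0]
contact_force: [-0.6, -0.0, 0.5]
opening: 0.617
```

```bash
python3 - <<'E'
from h import *
st()
print(plan([.589,-.0655,.0075],np.pi/2+.009))
for n in('top','scene'): shot(n,n+'9')
a=cv2.imread('pics/top9.png');b=cv2.imread('pics/scene9.png')
cv2.imwrite('pics/m9.png',np.hstack([cv2.resize(a[160:220,220:280],(400,400)),cv2.resize(b[160:240,220:300],(400,400))]))
E
```

```text
t 14.35 pos [ 0.5882 -0.0658  0.0699] yaw 1.5794 tilt [-0.0002 -0.0008] F [-0.65 -0.05  0.53] open 0.617 q7 -0.449 q [ 0.23  0.9  -0.35  1.78  0.53  0.55 -0.45]
[ 0.0003  0.0009  0.0624 -0.0471  0.0094 -0.0231]
```

View pics/m9.png

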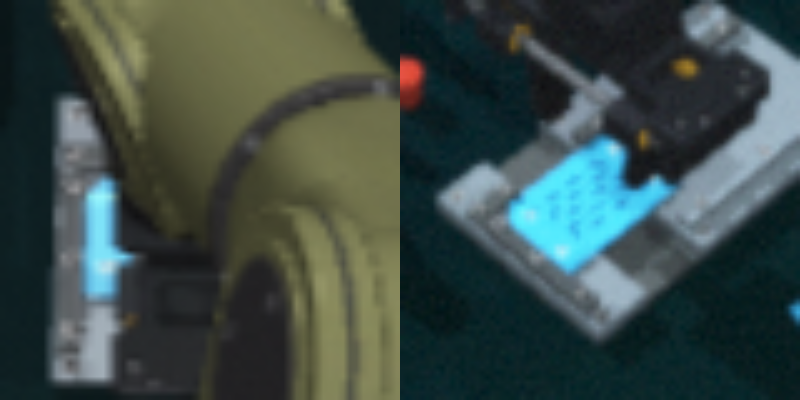

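>>> {"method": "carry_out", "body": {
  "commands": [
    [0,0,0,0,0,0],
    [0,0,0,0,0,0],
    [0,0,0.01,0,0,0],
    [0,0,0.025,0,0,0],
    [0,0,0.04,0,0,0],
    [0,0,0.05,0,0,0],
    [0,0,0.057,0,0,0],
    [0,0,0.061,0,0,0],
    [0,0,0.0625,0,0,0],
    [0,0,0.0625,0,0,0]
  ]
}}

```text
clock: 15.45
tool_pos: [0.5888, -0.0651, 0.0078]
eef_rot: [0.704, 0.71, 0.0, 0.0]
contact_force: [0.1, -0.5, -0.2]
opening: 1.003
```

```bash
python3 - <<'E'
from h import *
st()
b=shot('scene','scene10')['img']
cv2.imwrite('pics/m10.png',cv2.resize(b[160:240,220:300],(600,600),interpolation=cv2.INTER_CUBIC))
E
```

```text
t 15.45 pos [ 0.5888 -0.0651  0.0078] yaw 1.5798 tilt [-0.0001  0.0004] F [ 0.15 -0.54 -0.19] open 1.003 q7 -0.495 q [ 0.19  1.   -0.28  1.79  0.59  0.44 -0.49]
```

View pics/m10.png

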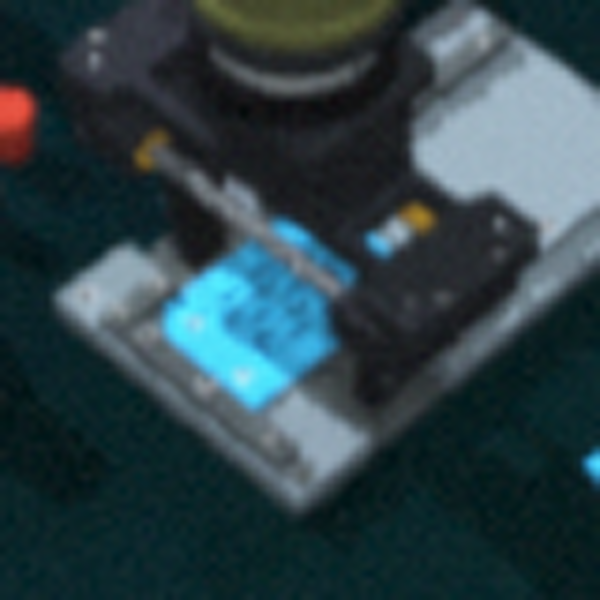

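>>> {"method": "carry_out", "body": {
  "commands": [
    [0,0,0,0,0,0],
    [0,0,0,0,0,0],
    [0,0,0,0,0,0],
    [0,0,0,0,0,0],
    [0,0,0,0,0,0],
    [0,0,0,0,0,0]
  ],
  "fingers": 255,
  "grip_force": 8
}}

```text
clock: 16.1
tool_pos: [0.5889, -0.0652, 0.0079]
eef_rot: [0.704, 0.71, 0.0, 0.0]
contact_force: [-0.5, 0.8, 2.8]
opening: 0.678
```

>>> {"method": "carry_out", "body": {
  "commands": [
    [0,0,-0.003,0,0,0],
    [0,0,-0.008,0,0,0],
    [0,0,-0.015,0,0,0],
    [0,0,-0.03,0,0,0],
    [0,0,-0.05,0,0,0],
    [0,0,-0.07,0,0,0],
    [0,0,-0.07,0,0,0]
  ],
  "grip_force": 12
}}

```text
clock: 16.8
tool_pos: [0.5907, -0.0651, 0.0811]
eef_rot: [0.704, 0.71, 0.002, 0.002]
contact_force: [0.3, 0.4, -0.3]
opening: 0.675
```

```bash
python3 - <<'E'
from h import *
st()
for n in('top','scene'): shot(n,n+'11')
a=cv2.imread('pics/top11.png');b=cv2.imread('pics/scene11.png')
cv2.imwrite('pics/m11.png',np.hstack([cv2.resize(a[160:220,220:280],(400,400)),cv2.resize(b[130:230,200:300],(400,400))]))
E
```

```text
t 16.8 pos [ 0.5907 -0.0651  0.0811] yaw 1.5794 tilt [0.     0.0059] F [ 0.3   0.38 -0.31] open 0.675 q7 -0.444 q [ 0.24  0.89 -0.36  1.78  0.53  0.57 -0.44]
```

View pics/m11.png

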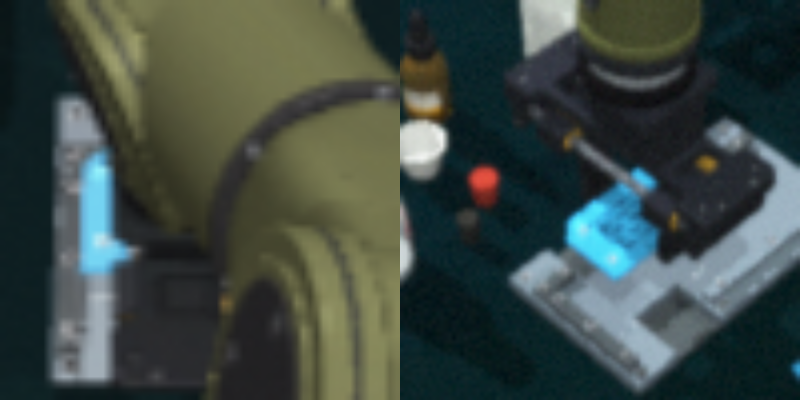

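```bash
cat > f2.py <<'E'
from fit import *
from scipy.optimize import minimize
np.set_printoptions(precision=4,suppress=True)
top,sc=pickle.load(open('ps.pkl','rb'))
F=.014
fl=[[.0315,-.0495,F],[-.0315,-.0495,F],[-.0315,.0495,F],[.0195,.0495,F],[.0315,.0375,F]]
S=16
for nm,p,(u0,v0,w,hh) in [('top',top,(100,165,90,65)),('scene',sc,(125,235,100,75))]:
    im=p['img'][v0:v0+hh,u0:u0+w].astype(float)
    # sample floor colour at centre
    c=proj(p,[[.5635,.2345,F]])[0]-(u0,v0); cc=im[int(c[1])-3:int(c[1])+4,int(c[0])-3:int(c[0])+4].reshape(-1,3).mean(0)
    print(nm,'floor',cc)
    hs=im[...,0]-im[...,1]  # blue-green: floor purple vs white
    print('bg floor',cc[0]-cc[1])
    d=np.linalg.norm(im-cc,axis=2)
    m=np.clip(1-d/60,0,1)
    k=np.exp(-(d/30)**2)
    vis=cv2.resize((k*255).astype(np.uint8),None,fx=7,fy=7);cv2.imwrite(f'pics/k_{nm}.png',vis)
    lo=np.zeros_like(k)
    def ren(q):
        uv=(proj(p,model(fl,q))-(u0,v0)+.5)*S-.5
        a=np.zeros((hh*S,w*S),np.uint8);cv2.fillPoly(a,[np.round(uv*16).astype(np.int32)],255,shift=4)
        return cv2.GaussianBlur(cv2.resize(a,(w,hh),interpolation=cv2.INTER_AREA)/255.,(0,0),.5)
    n,lab,stt,cen=cv2.connectedComponentsWithStats((k>.3).astype(np.uint8))
    L=lab[int(c[1]),int(c[0])];msk=cv2.dilate((lab==L).astype(np.uint8),np.ones((3,3)));k2=k*msk
    f=lambda q:((ren([q[0]/100,q[1]/100,q[2]/10])-k2)**2).sum()
    best=min((minimize(f,[56.4,23.5,b],method='Nelder-Mead',options=dict(xatol=1e-3,fatol=1e-4,initial_simplex=[[56.2,23.3,b],[56.6,23.4,b],[56.3,23.8,b],[56.4,23.5,b+.3]])) for b in (-1.1,-.9,-.7)),key=lambda s:s.fun)
    q=best.x/[100,100,10];print(nm,q,best.fun)
    big=cv2.resize(p['img'][v0:v0+hh,u0:u0+w],None,fx=7,fy=7,interpolation=cv2.INTER_CUBIC)
    H=.018
    hol=[[.046,-.066,H],[-.046,-.066,H],[-.046,.07,H],[.046,.07,H]]
    for P,col in((fl,(0,0,255)),(hol,(0,255,0))):
        uv=(proj(p,model(P,q))-(u0,v0)+.5)*7-.5;cv2.polylines(big,[np.round(uv).astype(int)],True,col,1)
    cv2.imwrite(f'pics/p_{nm}.png',big)
E
python3 f2.py
```

```text
top floor [187.0612 179.4898 181.9388]
bg floor 7.571428571428555
top [ 0.5636  0.2377 -0.092 ] 109.45866817596686
scene floor [192.7755 182.102  177.449 ]
bg floor 10.673469387755091
scene [ 0.5663  0.2326 -0.1004] 160.37688104925275
```

View pics/p_top.png

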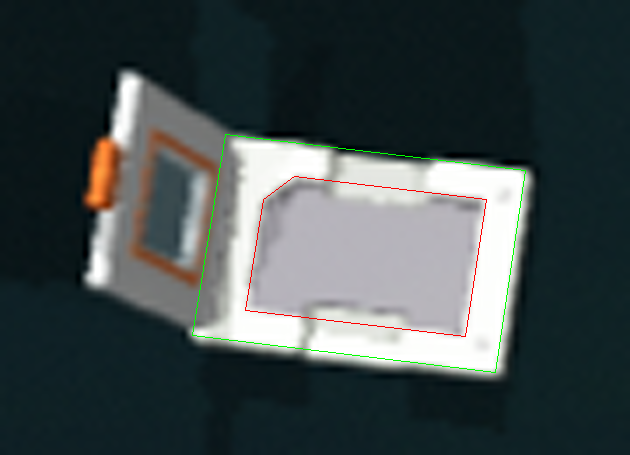

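View pics/p_scene.png

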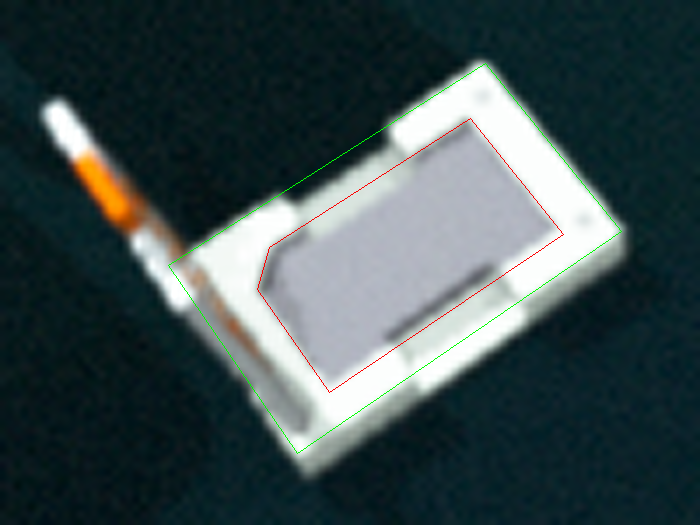

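```bash
python3 - <<'E'
from h import *
st()
print(plan([.5645,.234,.09],np.pi/2-.096))
E
```

```text
t 16.9 pos [ 0.5889 -0.0653  0.0785] yaw 1.5795 tilt [-0.0002  0.0013] F [-0.11  0.61  0.21] open 0.676 q7 -0.445 q [ 0.24  0.89 -0.36  1.78  0.53  0.57 -0.45]
[ 0.2995 -0.0217 -0.0116  0.0746  0.0086  5.9976]
```

>>> {"method": "carry_out", "body": {
  "commands": [
    [0.01,0,-0.012,0,0,0],
    [0.03,0,-0.012,0,0,0],
    [0.06,-0.004,-0.012,0,0,1],
    [0.1,-0.008,-0.012,0,0,2],
    [0.14,-0.012,-0.012,0,0,3],
    [0.18,-0.016,-0.012,0,0,4],
    [0.22,-0.02,-0.012,0,0,5],
    [0.26,-0.022,-0.012,0,0,6],
    [0.285,-0.022,-0.012,0,0,6],
    [0.2995,-0.0217,-0.012,0,0,6],
    [0.2995,-0.0217,-0.012,0,0,6],
    [0.2995,-0.0217,-0.012,0,0,6]
  ]
}}

```text
clock: 18.1
tool_pos: [0.5642, 0.2323, 0.0894]
eef_rot: [0.741, 0.672, -0.001, 0.001]
contact_force: [0.4, 0.0, -0.7]
opening: 0.674
```

```bash
python3 - <<'E'
from h import *
st()
print(plan([.5645,.234,.030],np.pi/2-.096))
for n in('top','scene'): shot(n,n+'12')
a=cv2.imread('pics/top12.png');b=cv2.imread('pics/scene12.png')
cv2.imwrite('pics/m12.png',np.hstack([cv2.resize(a[150:230,100:180],(400,400)),cv2.resize(b[215:315,120:220],(400,400))]))
E
```

```text
t 18.1 pos [0.5642 0.2323 0.0894] yaw 1.4739 tilt [-0.0023 -0.0004] F [ 0.38  0.05 -0.71] open 0.674 q7 -0.92 q [-0.31  0.88 -0.28  1.72  0.39  0.6  -0.92]
[ 0.0019  0.0002  0.0594 -0.0258  0.1323 -0.0499]
```

View pics/m12.png

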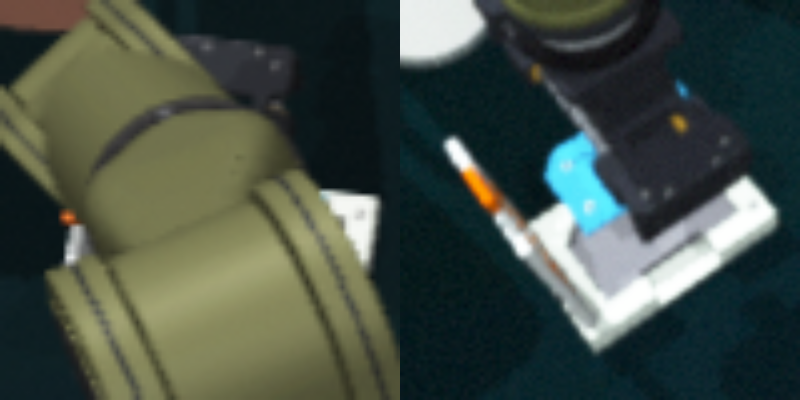

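>>> {"method": "carry_out", "body": {
  "commands": [
    [0,0,0.015,0,0,0],
    [0,0,0.035,0,0,0],
    [0,0,0.055,0,0,0],
    [0,0,0.067,0,0,0],
    [0,0,0.073,0,0,0],
    [0,0,0.0755,0,0,0],
    [0,0,0.0755,0,0,0],
    [0,0,0.0755,0,0,0]
  ]
}}

```text
clock: 19.0
tool_pos: [0.5647, 0.2343, 0.0149]
eef_rot: [0.74, 0.672, 0.001, 0.0]
contact_force: [-0.2, 0.5, 0.0]
opening: 0.673
```

```bash
cat > f3.py <<'E'
from fit import *
import sys
st(); s=r.get_state()
p=shot('scene','scene_'+sys.argv[1]); pt=shot('top','top_'+sys.argv[1])
M=Ro.from_quat(s['eef_rot']).as_matrix();yaw=np.arctan2(M[1,0],M[0,0])-np.pi/2
zc=s['tool_pos'][2]+.0081+.003
chp=[[-.03,.048,zc],[-.03,-.048,zc],[.03,-.048,zc],[.03,.036,zc],[.018,.048,zc]]
H=.018;hol=[[.046,-.066,H],[-.046,-.066,H],[-.046,.07,H],[.046,.07,H]]
pk=[[.0315,-.0495,H],[-.0315,-.0495,H],[-.0315,.0495,H],[.0195,.0495,H],[.0315,.0375,H]]
u0,v0,w,hh=130,230,90,75;f=8
big=cv2.resize(p['img'][v0:v0+hh,u0:u0+w],None,fx=f,fy=f,interpolation=cv2.INTER_CUBIC)
raw=big.copy()
for P,q,col in((chp,(s['tool_pos'][0],s['tool_pos'][1],yaw),(0,0,255)),(hol,(.5663,.2326,-.1004),(0,255,0)),(pk,(.5663,.2326,-.1004),(0,200,255))):
    uv=(proj(p,model(P,q))-(u0,v0)+.5)*f-.5;cv2.polylines(big,[np.round(uv).astype(int)],True,col,1)
cv2.imwrite(f'pics/q_{sys.argv[1]}.png',big);cv2.imwrite(f'pics/qr_{sys.argv[1]}.png',raw)
E
python3 f3.py 13
```

```text
t 19.0 pos [0.5647 0.2343 0.0149] yaw 1.4749 tilt [0.0007 0.0011] F [-0.2   0.46  0.02] open 0.673 q7 -0.959 q [-0.34  0.99 -0.23  1.73  0.44  0.46 -0.96]
```

View pics/q_13.png

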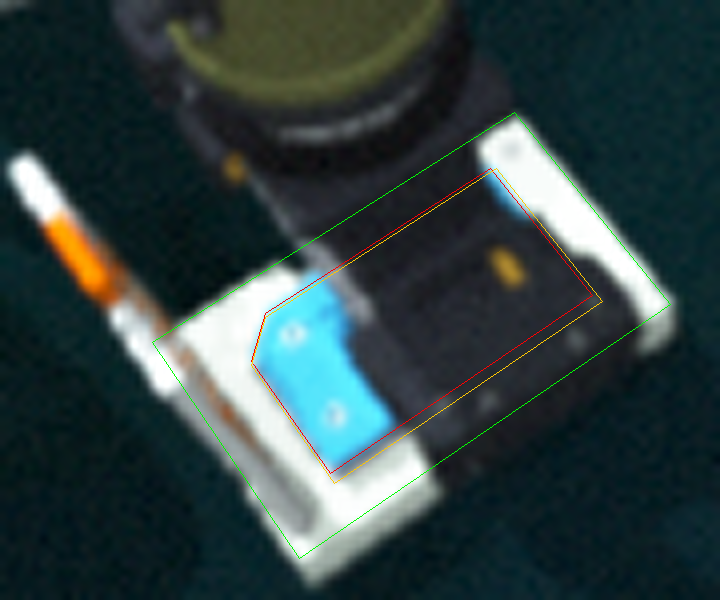

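View pics/qr_13.png

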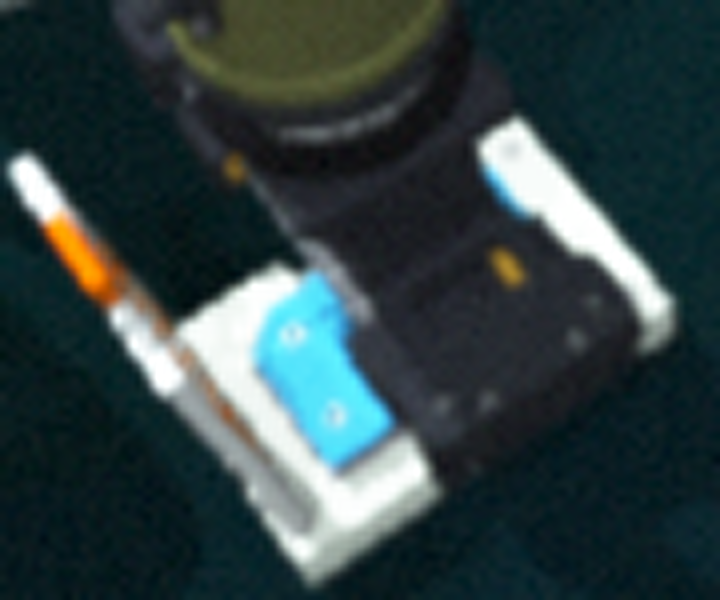

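>>> {"method": "carry_out", "body": {
  "commands": [
    [0,0,0.002,0,0,0],
    [0,0,0.004,0,0,0],
    [0,0,0.005,0,0,0],
    [0,0,0.0058,0,0,0],
    [0,0,0.0065,0,0,0],
    [0,0,0.0065,0,0,0]
  ]
}}

```text
clock: 19.7
tool_pos: [0.5641, 0.2341, 0.0076]
eef_rot: [0.74, 0.672, -0.0, 0.0]
contact_force: [-0.1, 0.9, -0.6]
opening: 0.679
```

```bash
python3 f3.py 14
```

```text
t 19.7 pos [0.5641 0.2341 0.0076] yaw 1.475 tilt [-0.0002 -0.0001] F [-0.13  0.9  -0.58] open 0.679 q7 -0.962 q [-0.34  1.01 -0.22  1.73  0.44  0.45 -0.96]
```

View pics/qr_14.png

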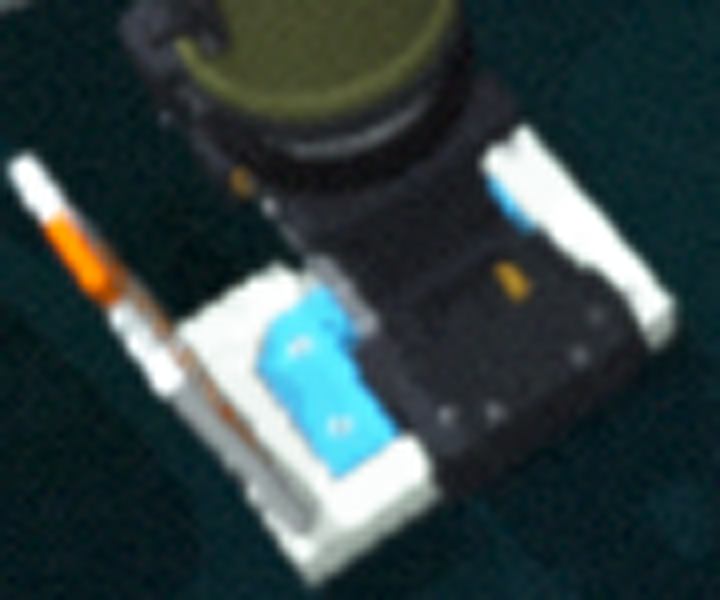

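>>> {"method": "carry_out", "body": {
  "commands": [
    [0,0,0.0007,0,0,0],
    [0,0,0.0014,0,0,0],
    [0,0,0.0017,0,0,0],
    [0,0,0.0017,0,0,0]
  ]
}}

```text
clock: 20.2
tool_pos: [0.5641, 0.2341, 0.006]
eef_rot: [0.74, 0.672, -0.0, 0.0]
contact_force: [-0.4, 0.4, -0.5]
opening: 0.671
```

>>> {"method": "carry_out", "body": {
  "commands": [
    [0,0,0,0,0,0],
    [0,0,0,0,0,0],
    [0,0,0,0,0,0],
    [0,0,0,0,0,0]
  ],
  "fingers": 25
}}

```text
clock: 20.6
tool_pos: [0.5642, 0.2341, 0.006]
eef_rot: [0.74, 0.672, 0.0, 0.0]
contact_force: [0.1, 0.1, -0.0]
opening: 0.903
```

```bash
python3 f3.py 15
```

```text
t 20.6 pos [0.5642 0.2341 0.006 ] yaw 1.475 tilt [-0.      0.0001] F [ 0.12  0.12 -0.03] open 0.903 q7 -0.963 q [-0.34  1.01 -0.22  1.73  0.44  0.45 -0.96]
```

View pics/qr_15.png

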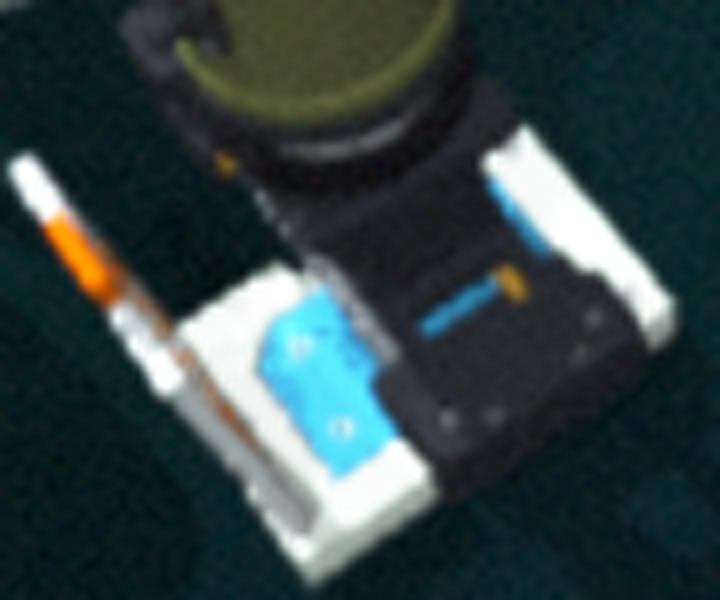

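>>> {"method": "carry_out", "body": {
  "commands": [
    [0,0,-0.005,0,0,0],
    [0,0,-0.02,0,0,0],
    [0,0,-0.06,0,0,0],
    [0,0,-0.11,0,0,0],
    [0,0,-0.16,0,0,0],
    [0,0,-0.21,0,0,0],
    [0,0,-0.234,0,0,0],
    [0,0,-0.234,0,0,0]
  ]
}}

```text
clock: 21.5
tool_pos: [0.5663, 0.2355, 0.2458]
eef_rot: [0.74, 0.672, 0.005, 0.001]
contact_force: [0.6, -0.1, 0.8]
opening: 0.903
```

```bash
python3 f3.py 16; python3 - <<'E'
from h import *
import pickle
top,sc=pickle.load(open('ps.pkl','rb'))
print(ray(top,[[85,155],[125,155],[105,155]],0.),ray(top,[[127,132],[85,132]],.1))
print(ray(sc,[[95,278],[53,240],[116,258]],0.))
p=r.snapshot('scene')
for l in('frame_tab','hinge'):print(l,r.spot_point(p,l)[:2])
E
```

```text
t 21.5 pos [0.5663 0.2355 0.2458] yaw 1.4748 tilt [0.0053 0.0084] F [ 0.59 -0.15  0.78] open 0.903 q7 -0.835 q [-0.26  0.68 -0.38  1.6   0.3   0.91 -0.84]
[[0.70935844 0.4633927  0.        ]
 [0.71313348 0.33547131 0.        ]
 [0.7112445  0.39948158 0.        ]] [[0.75924947 0.30940479 0.1       ]
 [0.755394   0.4360431  0.1       ]]
[[0.71239368 0.40174868 0.        ]
 [0.8964548  0.42604805 0.        ]
 [0.72585641 0.33273082 0.        ]]
frame_tab [{'xyz': [0.5733, 0.3197, 0.1546], 'p': 0.54}]
hinge [{'xyz': [0.5672, 0.3001, 0.0187], 'p': 0.58}]
```

View pics/qr_16.png

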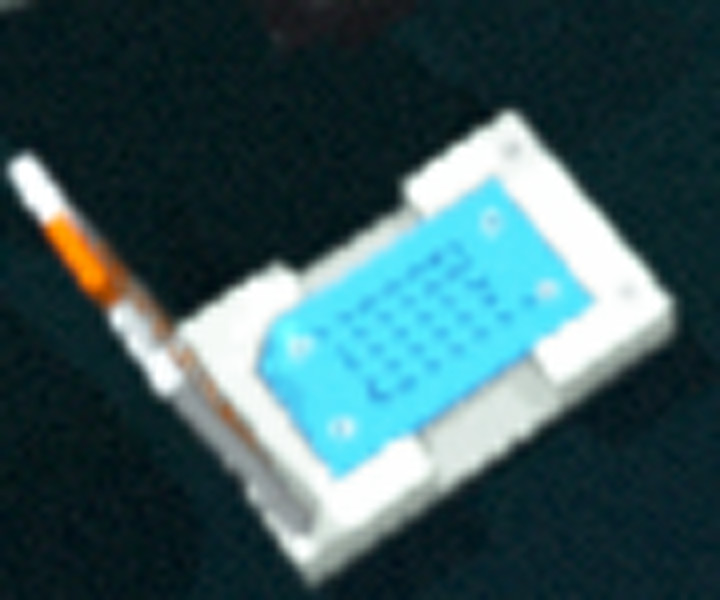

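View pics/scene_16.png

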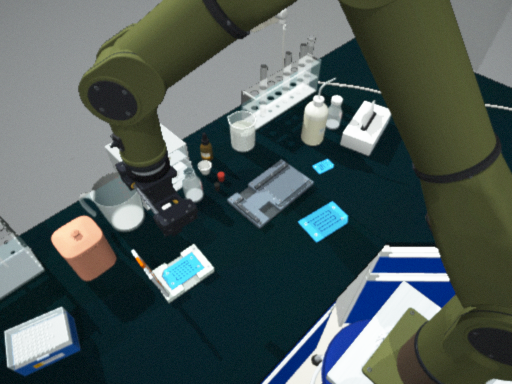

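>>> {"method": "carry_out", "body": {
  "commands": [
    [0.03,0,0,0,0,0],
    [0.07,0,0,0,0,0],
    [0.11,0,0,0,0,0],
    [0.134,0,0,0,0,0],
    [0.134,0,0,0,0,0],
    [0.134,0,0.02,0,0,0],
    [0.134,0,0.06,0,0,0],
    [0.134,0,0.091,0,0,0],
    [0.134,0,0.091,0,0,0],
    [0.134,0,0.091,0,0,0]
  ],
  "fingers": 255
}}

```text
clock: 22.75
tool_pos: [0.577, 0.3664, 0.1486]
eef_rot: [0.74, 0.672, -0.001, 0.0]
contact_force: [-0.2, 1.1, 1.0]
opening: 0.018
```

```bash
python3 - <<'E'
from h import *
st(); p=shot('scene','scene17'); b=p['img'];cv2.imwrite('pics/m17.png',cv2.resize(b[160:310,60:260],(800,600)))
hx,hy=.5703,.2978;e=np.array([.0958,.9954]);s=r.get_state()['tool_pos']
print('s along y from hinge',(s[:2]-[hx,hy])@e)
for th in [100,95,90,84,78,72,66,60,54,48,42,36,30,24,18,12,8,4,2,0,-1]:
    t=np.radians(th);L=.130
    y=-L*np.cos(t)+.003*np.sin(t)+.009;z=.021+L*np.sin(t)+.003*np.cos(t)
    print(th,'dx',round(y-.070,4),'dz',round(.149-z,4))
E
```

```text
t 22.75 pos [0.577  0.3664 0.1486] yaw 1.4742 tilt [-0.0016 -0.0011] F [-0.19  1.06  1.03] open 0.018 q7 -0.998 q [-0.47  0.88 -0.33  1.44  0.33  0.87 -1.  ]
s along y from hinge 0.06994206674546281
100 dx -0.0355 dz 0.0005
95 dx -0.0467 dz -0.0012
90 dx -0.058 dz -0.002
84 dx -0.0716 dz -0.0016
78 dx -0.0851 dz 0.0002
72 dx -0.0983 dz 0.0034
66 dx -0.1111 dz 0.008
60 dx -0.1234 dz 0.0139
54 dx -0.135 dz 0.0211
48 dx -0.1458 dz 0.0294
42 dx -0.1556 dz 0.0388
36 dx -0.1644 dz 0.0492
30 dx -0.1721 dz 0.0604
24 dx -0.1785 dz 0.0724
18 dx -0.1837 dz 0.085
12 dx -0.1875 dz 0.098
8 dx -0.1893 dz 0.1069
4 dx -0.1905 dz 0.1159
2 dx -0.1908 dz 0.1205
0 dx -0.191 dz 0.125
-1 dx -0.191 dz 0.1273
```

View pics/m17.png

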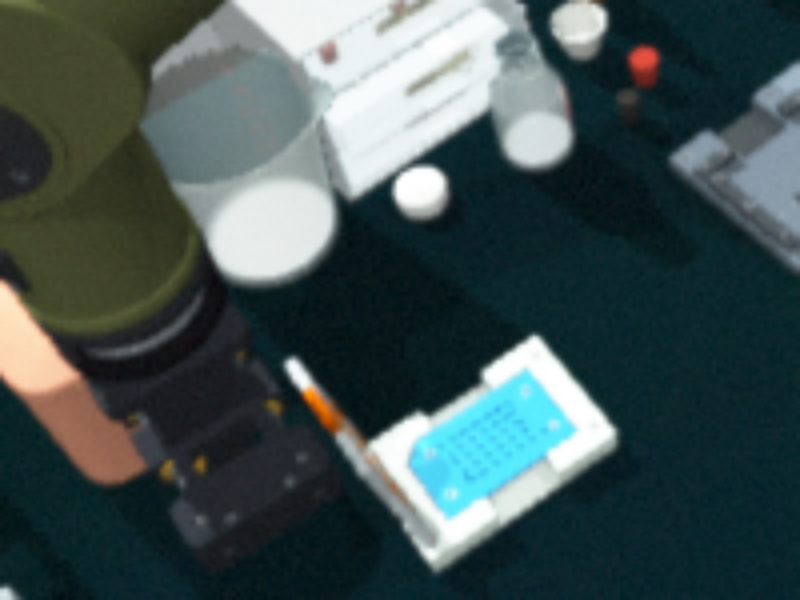

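>>> {"method": "carry_out", "body": {
  "commands": [
    [-0.01,0,0,0,0,0],
    [-0.022,0,0,0,0,0],
    [-0.03,0,0,0,0,0],
    [-0.038,0,0,0,0,0],
    [-0.047,0,-0.001,0,0,0],
    [-0.058,0,-0.002,0,0,0],
    [-0.0716,0,-0.0015,0,0,0],
    [-0.085,0,0,0,0,0],
    [-0.098,0,0.0034,0,0,0],
    [-0.098,0,0.0034,0,0,0]
  ]
}}

```text
clock: 23.8
tool_pos: [0.5674, 0.2661, 0.1448]
eef_rot: [0.741, 0.671, -0.002, 0.001]
contact_force: [0.5, -0.3, 0.4]
opening: 0.008
```

```bash
python3 - <<'E'
from h import *
st(); p=shot('scene','scene18'); b=p['img'];cv2.imwrite('pics/m18.png',cv2.resize(b[160:310,60:260],(800,600)))
E
```

```text
t 23.8 pos [0.5674 0.2661 0.1448] yaw 1.472 tilt [-0.0039 -0.0013] F [ 0.53 -0.31  0.36] open 0.008 q7 -0.931 q [-0.33  0.82 -0.33  1.63  0.36  0.75 -0.93]
```

View pics/m18.png

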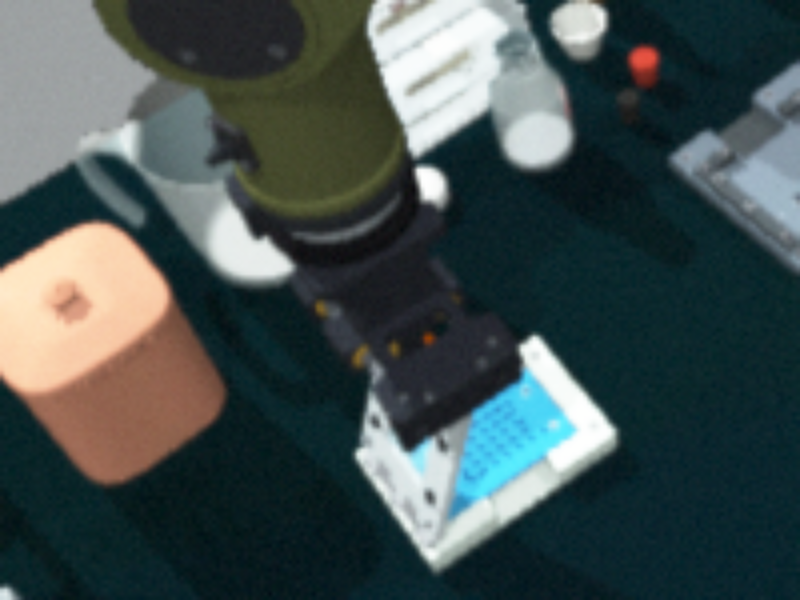

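>>> {"method": "carry_out", "body": {
  "commands": [
    [-0.013,0,0.0046,0,0,0],
    [-0.0254,0,0.0105,0,0,0],
    [-0.037,0,0.0177,0,0,0],
    [-0.0478,0,0.026,0,0,0],
    [-0.0576,0,0.0354,0,0,0],
    [-0.0664,0,0.0458,0,0,0],
    [-0.0741,0,0.057,0,0,0],
    [-0.0805,0,0.069,0,0,0],
    [-0.0857,0,0.0816,0,0,0],
    [-0.0857,0,0.0816,0,0,0]
  ]
}}

```text
clock: 24.85
tool_pos: [0.5582, 0.1829, 0.0618]
eef_rot: [0.74, 0.672, -0.002, -0.0]
contact_force: [-0.5, 0.2, 0.5]
opening: 0.009
```

```bash
python3 - <<'E'
from h import *
st(); p=shot('scene','scene19'); b=p['img'];cv2.imwrite('pics/m19.png',cv2.resize(b[160:310,60:260],(800,600)))
E
```

```text
t 24.85 pos [0.5582 0.1829 0.0618] yaw 1.4743 tilt [-0.0029 -0.0032] F [-0.55  0.23  0.45] open 0.009 q7 -0.907 q [-0.24  0.9  -0.27  1.8   0.45  0.51 -0.91]
```

View pics/m19.png

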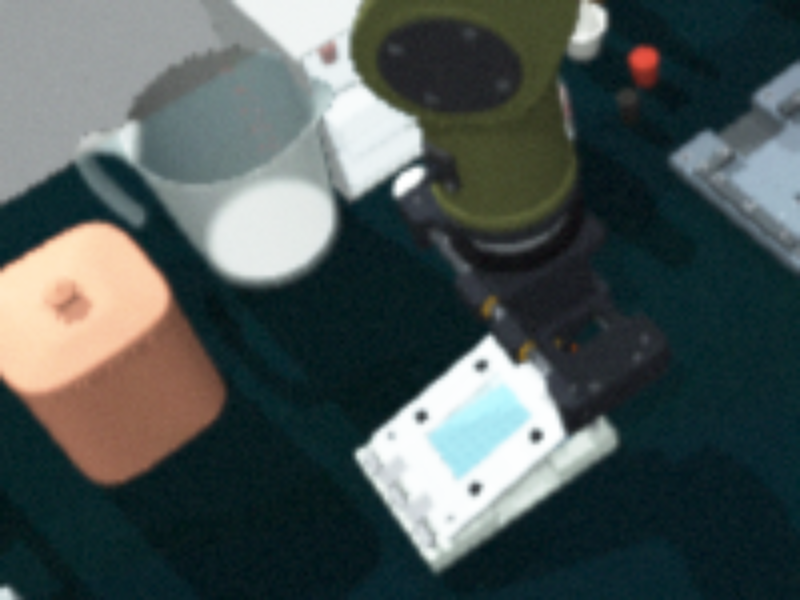

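>>> {"method": "carry_out", "body": {
  "commands": [
    [-0.002,0,0.0065,0,0,0],
    [-0.0038,0,0.013,0,0,0],
    [-0.0048,0,0.018,0,0,0],
    [-0.0056,0,0.022,0,0,0],
    [-0.006,0,0.026,0,0,0],
    [-0.0065,0,0.03,0,0,0],
    [-0.007,0,0.033,0,0,0],
    [-0.007,0,0.036,0,0,0],
    [-0.007,0,0.038,0,0,0],
    [-0.007,0,0.039,0,0,0],
    [-0.007,0,0.039,0,0,0]
  ]
}}

```text
clock: 26.0
tool_pos: [0.5587, 0.1777, 0.0249]
eef_rot: [0.74, 0.672, -0.0, 0.0]
contact_force: [0.1, -0.2, 0.5]
opening: 0.008
```

>>> {"method": "carry_out", "body": {
  "commands": [
    [0,0,0.0005,0,0,0],
    [0,0,0.001,0,0,0],
    [0,0,0.0015,0,0,0],
    [0,0,0.002,0,0,0],
    [0,0,0.002,0,0,0]
  ]
}}

```text
clock: 26.5
tool_pos: [0.5589, 0.1778, 0.0245]
eef_rot: [0.74, 0.672, 0.0, 0.0]
contact_force: [-3.1, -0.4, 11.4]
opening: 0.004
```

>>> {"method": "carry_out", "body": {
  "commands": [
    [0,0,-0.003,0,0,0],
    [0,0,-0.02,0,0,0],
    [0,0,-0.06,0,0,0],
    [0,0,-0.11,0,0,0],
    [-0.04,0,-0.15,0,0,0],
    [-0.09,0,-0.18,0,0,0],
    [-0.14,0,-0.2,0,0,0],
    [-0.17,0,-0.2,0,0,0],
    [-0.17,0,-0.2,0,0,0],
    [-0.17,0,-0.2,0,0,0]
  ]
}}

```text
clock: 27.5
tool_pos: [0.5425, 0.0069, 0.2232]
eef_rot: [0.741, 0.671, 0.0, 0.0]
contact_force: [0.4, 0.6, -0.4]
opening: 0.004
```

```bash
python3 - <<'E'
from h import *
st(); a=shot('top','top20');p=shot('scene','scene20'); b=p['img']
for q in (a,p):
  for l in('frame_tab','chip','bottle_a','wash_bottle'):print(l,[(np.round(d['xyz'],4),round(d['p'],2)) for d in r.spot_point(q,l)[:3]])
cv2.imwrite('pics/m20.png',np.hstack([cv2.resize(a['img'][160:230,100:190],(400,311)),cv2.resize(b[220:310,120:220],(400,360))[:311]]))
E
```

```text
t 27.5 pos [0.5425 0.0069 0.2232] yaw 1.4716 tilt [-0.0003  0.0005] F [ 0.39  0.64 -0.44] open 0.004 q7 -0.553 q [ 0.16  0.62 -0.43  1.83  0.36  0.77 -0.55]
frame_tab [(array([0.5555, 0.1638, 0.0262]), 0.93), (array([0.5948, 0.2759, 0.0141]), 0.43)]
chip [(array([ 0.5497, -0.3236, -0.0027]), 0.67), (array([ 0.4091, -0.1529, -0.0024]), 0.62)]
bottle_a [(array([0.5624, 0.2368, 0.0115]), 0.62), (array([7.474e-01, 5.340e-02, 6.000e-04]), 0.53)]
wash_bottle [(array([ 6.620e-01, -3.981e-01, -5.000e-04]), 0.66)]
frame_tab [(array([0.562 , 0.167 , 0.0245]), 0.61)]
chip [(array([ 0.4107, -0.157 , -0.0021]), 0.82), (array([ 0.5464, -0.3253,  0.0007]), 0.61), (array([0.5679, 0.2977, 0.0185]), 0.16)]
bottle_a [(array([7.473e-01, 5.000e-02, 1.000e-04]), 0.97), (array([0.5599, 0.2365, 0.0152]), 0.38)]
wash_bottle [(array([ 0.6616, -0.4053, -0.0007]), 0.67)]
```

View pics/m20.png

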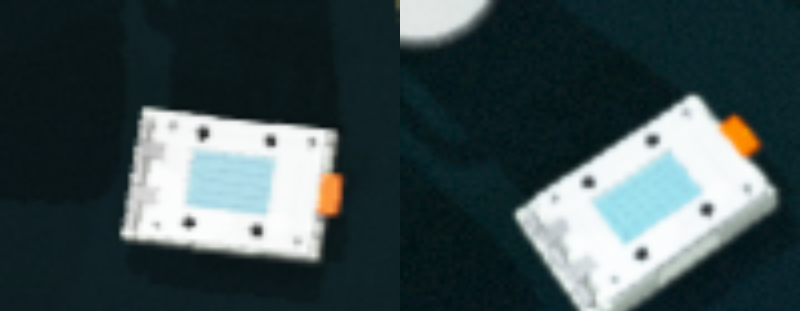

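View pics/scene20.png

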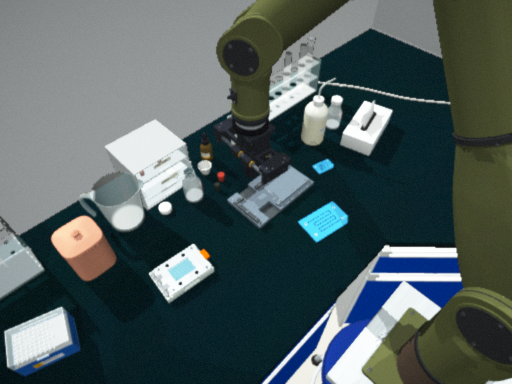

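The frame is shut with the chip showing through its window, the arm is clear, and the bottles are where they started. I'm handing in the job.

```bash
python3 -c "
from plant import r
print(r.finish_job())"
```

```text
the job is handed in; nothing more can be done
None
```

The chip is in the holder with the clamp frame shut, and I handed the job in at about 28 s of the 64 s allowed. The hand-in reports no verdict, so success rests on my own checks.

**What I did**
1. I slid the chip along the track to the end bar and pressed it home: about 3 N at first contact, 6 N against the side bar, then 6.6 N against the end bar again.
2. I gripped it at the finger cut-outs with 8 N, raised to 12 N for the lift. The jaw opening read about 59.7 mm, matching the chip's 60 mm width.
3. I lowered it into the pocket without feeling it catch on the rim, and released it with its underside about 14 mm above the bench, the pocket floor height.
4. I swung the frame down until it met its stop, with about 11 N at the finger.

**Last checks**
- **Chip:** before closing, the picture showed it flat in the pocket with its cut corner in the pocket's cut corner. After closing, it showed only through the window. The chip detector did not report it there, naming only the two look-alikes and a weak false hit.
- **Frame:** the fingertip stopped at 24.5 mm, against 24 mm expected for the shut frame's top face, so it is at most about 0.005 rad open. The detected tab heights, 24.5 and 26 mm, agree with that.
- **Bottles:** both were detected within a few mm of where they started. `bottle_a` also had a false hit on the holder, which I discounted from the picture.
- **Arm:** clear of everything, with about 0 N on the wrist.

**Disagreements:** the two cameras differed by about 5 mm in y on the track and the pocket. I settled this with the position felt when the chip pressed against the end bar. The 6 N side-bar push also showed about 6 N upward on the tool, probably from the chamfered fingertip, so how that force split at the chip is uncertain.

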